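# Unload the drilling riser, park its pin and nest the cups on it

## Robot

A 6-joint arm with a two-finger parallel gripper is mounted at the origin on the work surface. World frame = base frame: x ahead of the robot, y to its left, z up, the work surface at z = 0. Lengths are in mm, angles in rad, forces in N, time in s.
With the tool pointing down it reaches from about 400 to 825 mm from the base axis. Payload 7 kg.
Tool frame: the origin (TCP) lies at the very end of the fingers, on their centre line; the grasp point (between the pads) lies 19 mm behind it; z points along the fingers, y is the direction in which the jaws open and shut (so a half turn about z gives the same grasp; the last joint's range is limited). The gripper opens to 88 mm and grips with 3 to 60 N. Pads are 19 mm wide; open, the fingers measure 130 mm over their backs; the gripper's body (78 mm by 193 mm) begins 47 mm behind the grasp point.
Start: joints at [1.401, 0.359, 0.012, 0, -1.224, -0.288], TCP at [298.338, 605.466, 226.561] pointing down, gripper open.
Joint ranges: [-3.07, 3.07], [-1.43, 2.12], [-1.02, 1.25], [-3.03, 1.67], [-3.05, -0], [-3.03, 3.03]. Speed limits (rad/s): [2.39, 2.39, 3.01, 3.14, 3.14, 3.14].

## Interface

Orientations are given as a unit quaternion [x, y, z, w].
In Python, from plant import bot gives the robot as it stands. Calls block until the motion is done:
- bot.move_ptp(position, orientation): joint-space move of the TCP to a pose.
- bot.line_to(position, velocity=150, ori=None): straight line of the TCP; ori=None keeps the orientation; velocity is the mean speed in mm/s.
- bot.move_joints(angles): joint-space move.
- bot.move_gripper(opening, force=None): finger opening in mm; force is the grip in N (None keeps the last); returns when the fingers have stopped.
- bot.pause(seconds).
- bot.solve_ik(position, orientation): joint angles nearest the present ones, or None.
- bot.read_state(): the state.
- bot.camera(name): name is "side" or "top"; returns the picture (384x512x3 uint8, red, green, blue); there is no depth.
- bot.get_calibration(name): a dict with "fx", "fy", "cx", "cy" (pixels), "distortion" ([k1, k2, p1, p2, k3] as OpenCV has them; the pictures are not rectified), "view" (4x4, takes a point from world to camera coordinates). Camera axes: x right, y up, looking along -z (the intrinsics and any distortion apply to the point x, -y, -z); pixel columns grow to the right and rows downward; lengths in mm; the calibration is good to about 2 mm. A picture is of the moment at which its call begins. get_calibration takes no time and is no camera call.
A pose or a line that the arm cannot do raises bot.Unreachable and nothing moves.
- bot.close_job(): hands the job in, once; it reports no verdict.
The state is a dict: "t": time; "joint_pos": joint angles; "qvel": joint speeds; "tau": joint torques, N m; "tcp_pos": TCP position; "eef_rot": TCP orientation; "contact_force": force on the tool from outside, world axes, zero at the start; "moment": the same for the moment, N m; "width": finger opening in mm.
Only numpy, scipy, OpenCV 4.12 (cv2) and the standard library are available. Lean on these libraries where they do the work, as an engineer would, in place of code of your own. Each camera call takes 0.05 s, during which the arm holds its last target.

## Task

The drilling is done, so clear the green riser: lift the drilled wooden part off and lay it flat, centred and lengthwise, on the narrow rest, then draw the locating pin out of the riser's bore and hang it upright by its collar in the notch of the riser's side arm. Then put the steel cups away in the middle of the riser's top, nested in size order, largest at the bottom, every other one upright and right down inside the next larger one that is there. Leave the wood block, the board and the screwdriver where they are.

Things in the scene. Friction and masses are not known exactly. Their poses are not given: they have to be found in the camera images.
- riser_top (a point): Drilling riser: fixed green steel block, square flat top 80 x 80 mm, 60 mm above the bench, on a dark base plate 130 x 120 x 6 mm. This point: the centre of the flat top, at the mouth of a vertical bore 18 mm wide. x points level from the block along its side arm to the notch, z up.
- notch (a point): Side notch: a flat arm (58 mm wide, 12 mm thick, flush with the riser's top) runs out from the block along riser x and ends in a fork; its slot is 22 mm wide and 36 mm deep, open at the end, above and below. This point: where the pin's axis belongs, level with the arm's top, 105 mm from riser_top along x, 15 mm from the slot's closed end.
- pin_grip (a point): Steel locating pin, about 150 g: shank 16 mm dia, 50 mm long, tapered foot; collar 40 mm dia, 7 mm thick; round grip above it 22 mm dia, 48 mm tall. This point: middle of the grip, 81 mm above the foot, 31 mm above the collar's underside. z: along the pin, upwards. At the start it stands loose in the bore, collar on the riser's top, grip up.
- part_mid (a point): Drilled wooden part: flat block 110 x 58 x 24 mm, about 120 g, with a vertical hole 29 mm wide through its middle. This point: its centre, 12 mm above its underside; x along its length. At the start it is slipped over the pin's grip and lies loose on the pin's collar, underside 67 mm above the bench; the grip sticks out 24 mm above it.
- rest_top (a point): Narrow rest: a fixed grey steel rail, its flat top 130 x 36 mm, 54 mm above the bench, on a dark foot 130 x 90 mm. This point: the centre of its top; x along the rail, z up. It is narrower than the wooden part.
- cup0_mid (a point): The largest of up to five plain round steel cups: 70 mm outer dia (foot 65 mm, straight over the upper 46 mm), 80 mm tall, wall 2.5 mm, about 220 g. The floor inside is 30 mm above the foot, so a smaller cup stood in it rests 30 mm higher. This point: on the axis, 40 mm above the foot; z to the mouth. Always present.
- cup1_mid (a point): The second largest of up to five plain round steel cups: 59.5 mm outer dia (foot 54.5 mm, straight over the upper 46 mm), 80 mm tall, wall 2.5 mm, about 190 g. The floor inside is 30 mm above the foot, so a smaller cup stood in it rests 30 mm higher. This point: on the axis, 40 mm above the foot; z to the mouth. May be absent.
- cup2_mid (a point): The middle-sized of up to five plain round steel cups: 49 mm outer dia (foot 44 mm, straight over the upper 46 mm), 80 mm tall, wall 2.5 mm, about 160 g. The floor inside is 30 mm above the foot, so a smaller cup stood in it rests 30 mm higher. This point: on the axis, 40 mm above the foot; z to the mouth. May be absent.
- cup3_mid (a point): The second smallest of up to five plain round steel cups: 38.5 mm outer dia (foot 33.5 mm, straight over the upper 46 mm), 80 mm tall, wall 2.5 mm, about 130 g. The floor inside is 30 mm above the foot, so a smaller cup stood in it rests 30 mm higher. This point: on the axis, 40 mm above the foot; z to the mouth. May be absent.
- cup4_mid (a point): The smallest of up to five plain round steel cups: 28 mm outer dia (foot 23 mm, straight over the upper 46 mm), 80 mm tall, wall 2.5 mm, about 100 g. The floor inside is 30 mm above the foot, so a smaller cup stood in it rests 30 mm higher. This point: on the axis, 40 mm above the foot; z to the mouth. May be absent.
- block: Bystander: loose light wood block, 90 x 55 x 30 mm, origin at the centre of its underside. Leave alone.
- board: Bystander: loose wooden board, 200 x 85 x 16 mm, lying flat beyond the riser, origin at the centre of its underside. Leave alone.
- driver: Bystander: screwdriver lying on the bench beyond the riser, to the left. Leave alone.

How it is judged:
By the outcome, as a careful person would: the job done as asked, in the order asked, and still so for the second after the job is handed in, with the robot touching nothing.
Of cup1, cup2, cup3, cup4 only 2 to 4 are there at a start; the rules pass over those that are not, and their reading is None.
At some moment in a run one of cup1, cup2 may be knocked a few centimetres aside while the robot is not near it.
It also fails if it takes over 210 s, if anything falls off the work surface, if the arm or the gripper's body presses on something with over 40 N, if the wrist force passes 120 N, or if a joint passes its speed limit or range.

## Working session

There is one attempt and no reset: what is moved stays moved. The work goes in short steps, each a Python script; the robot and the scene stay as the last script left them, time stands still between calls to the robot, and variables do not carry over. Pictures are saved under pics/ and viewed, and the job is handed in when it is done.

```bash
ls; mkdir -p pics; python3 - <<'E'
from plant import bot
import cv2,numpy as np
for n in("side","top"):
    im=bot.camera(n); cv2.imwrite(f"pics/{n}0.png",im[:,:,::-1])
    c=bot.get_calibration(n); print(n,{k:np.round(v,4).tolist() for k,v in c.items()})
s=bot.read_state(); print(s)
E
```

```text
pics
side {'fx': 395.8014, 'fy': 395.8014, 'cx': 255.951, 'cy': 192.822, 'distortion': [-0.1412, 0.0, 0.0, 0.0, 0.0], 'view': [[-0.9976, -0.0677, -0.0145, 596.4537], [0.0406, -0.7423, 0.6689, -83.91], [-0.0561, 0.6667, 0.7432, -970.7049], [0.0, 0.0, 0.0, 1.0]]}
top {'fx': 388.1099, 'fy': 388.1099, 'cx': 256.772, 'cy': 198.3148, 'distortion': [-0.0812, 0.0, 0.0, 0.0, 0.0], 'view': [[-0.0215, -0.9997, 0.0129, -1.7166], [0.9909, -0.0196, 0.1334, -633.2069], [-0.1331, 0.0156, 0.991, -1089.499], [0.0, 0.0, 0.0, 1.0]]}
{'t': 0.1, 'joint_pos': array([ 1.40109432e+00,  3.59317550e-01,  1.11335942e-02, -2.73440700e-04,
       -1.22410361e+00, -2.88071589e-01]), 'qvel': array([ 2.87891234e-06, -3.31563888e-05,  3.07474043e-03,  1.38961501e-03,
       -3.48763328e-04,  7.46102825e-04]), 'tau': array([-1.88012500e-04, -5.84164274e+01,  2.93750417e+01,  7.01550812e+00,
        1.01170645e-02, -5.64229060e-05]), 'tcp_pos': array([298.17660511, 605.07660791, 225.71387529]), 'eef_rot': array([ 9.73908735e-01, -2.26938768e-01, -8.42222584e-05,  7.51919882e-04]), 'contact_force': array([-0.02500306,  0.19160005, -0.61684523]), 'moment': array([-0.02022712, -0.00323267,  0.03172871]), 'width': 87.64195069943938}
```

View pics/side0.png

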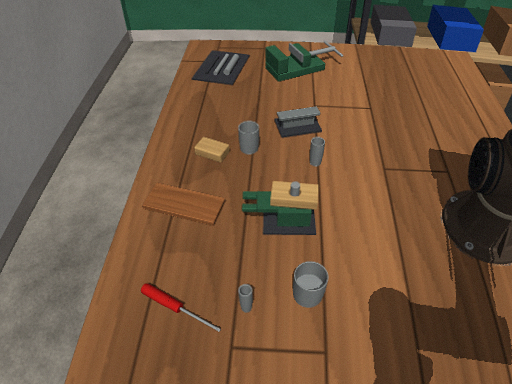

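View pics/top0.png

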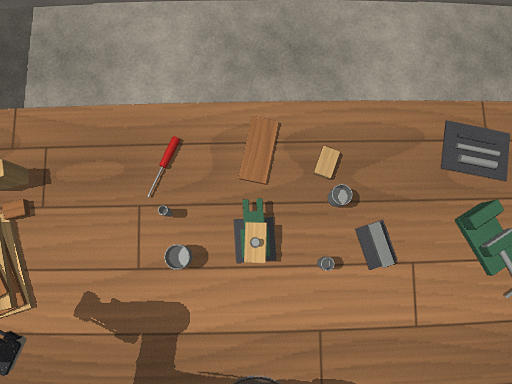

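```bash
cat > h.py <<'E'
from plant import bot
import cv2,numpy as np
from scipy.spatial.transform import Rotation as R
def proj(n,P):
    c=bot.get_calibration(n); P=np.atleast_2d(P).astype(float); V=c['view']
    q=P@V[:3,:3].T+V[:3,3]; q=q*[1,-1,-1]
    K=np.array([[c['fx'],0,c['cx']],[0,c['fy'],c['cy']],[0,0,1.]])
    return cv2.projectPoints(q,np.zeros(3),np.zeros(3),K,np.array(c['distortion']))[0][:,0]
def ray(n,uv):
    c=bot.get_calibration(n);V=c['view']
    K=np.array([[c['fx'],0,c['cx']],[0,c['fy'],c['cy']],[0,0,1.]])
    u=cv2.undistortPoints(np.array([[uv]],float),K,np.array(c['distortion']))[0,0]
    d=V[:3,:3].T@np.array([u[0],-u[1],-1]); o=-V[:3,:3].T@V[:3,3]
    return o,d
def unproj(n,uv,z):
    o,d=ray(n,uv); return o+d*(z-o[2])/d[2]
def crop(im,x,y,w,h,s,name,draw=()):
    # draw: list of (Nx2 px, color)
    c=cv2.resize(im[y:y+h,x:x+w,::-1],None,fx=s,fy=s,interpolation=cv2.INTER_CUBIC)
    c=np.ascontiguousarray(c)
    for p,col in draw:
        q=((p-[x,y]+.5)*s-.5)
        cv2.polylines(c,[np.round(q*8).astype(np.int32)],False,col,1,cv2.LINE_AA,3)
    for i in range(0,w,10): cv2.line(c,(i*s,0),(i*s,6 if (x+i)%50 else 14),(0,255,255),1)
    for i in range(0,h,10): cv2.line(c,(0,i*s),(6 if (y+i)%50 else 14,i*s),(0,255,255),1)
    cv2.imwrite(name,c)
def circ(p,r,z): 
    a=np.linspace(0,2*np.pi,40); return np.c_[p[0]+r*np.cos(a),p[1]+r*np.sin(a),0*a+z]
E
python3 - <<'E'
from h import *
t=bot.camera("top");s=bot.camera("side");np.save("t0.npy",t);np.save("s0.npy",s)
crop(t,150,180,130,100,6,"pics/t0a.png");crop(t,280,170,130,110,6,"pics/t0b.png")
crop(s,225,170,120,150,4,"pics/s0a.png");crop(s,190,95,150,80,5,"pics/s0b.png")
E
```

```text
(no output)
```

View pics/t0a.png

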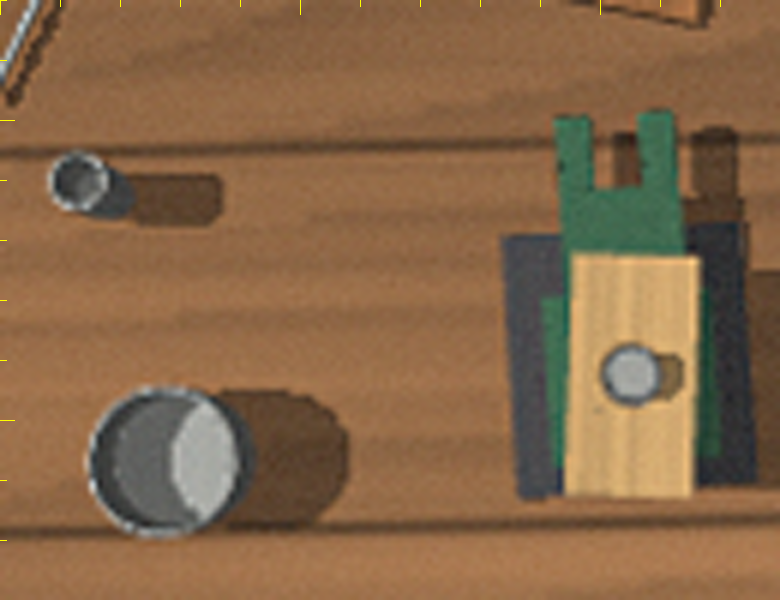

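View pics/t0b.png

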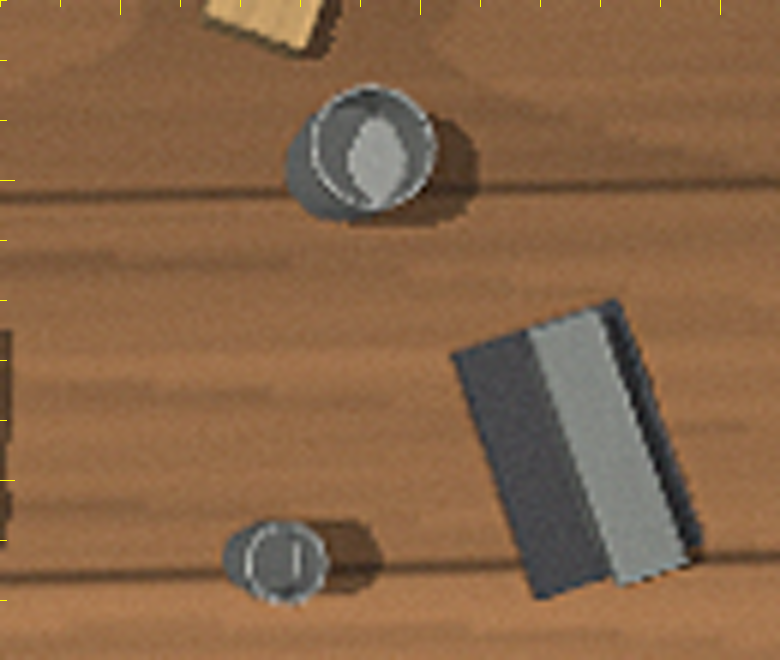

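View pics/s0a.png

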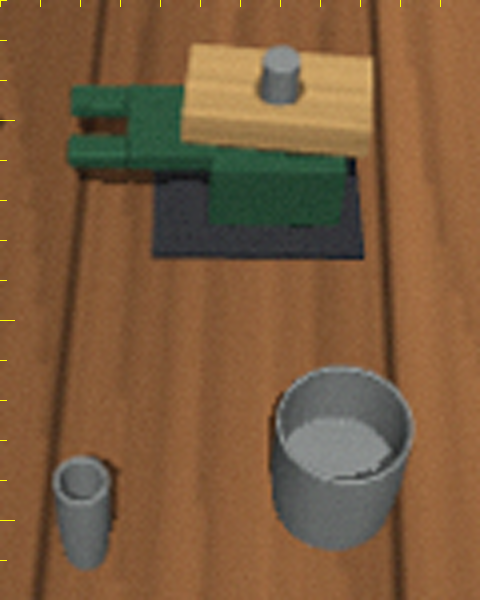

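View pics/s0b.png

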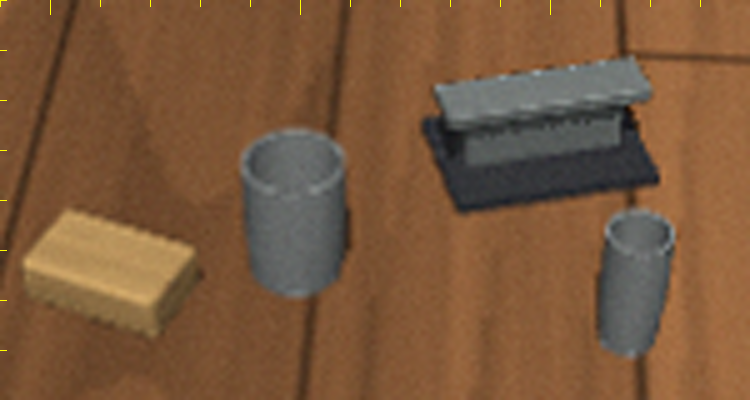

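```bash
cat > fit0.py <<'E'
from h import *
from scipy.optimize import least_squares
def P(n,o,s,q): return (n,(q[0]+.5)/s+o[0]-.5,(q[1]+.5)/s+o[1]-.5)
ta=lambda *q:P('top',(150,180),6,q)
tb=lambda *q:P('top',(280,170),6,q)
sa=lambda *q:P('side',(225,170),4,q)
sb=lambda *q:P('side',(190,95),5,q)
def fit(obs,x0,zoff=0):
    # obs: (local xyz, pick)
    def f(x):
        L=np.array([o[0] for o in obs],float); c,s=np.cos(x[2]),np.sin(x[2])
        W=np.c_[x[0]+c*L[:,0]-s*L[:,1],x[1]+s*L[:,0]+c*L[:,1],L[:,2]]
        return np.array([proj(o[1][0],w)[0]-o[1][1:] for o,w in zip(obs,W)])
    for nm in ('top','side',None):
        ob=obs; sub=[o for o in obs if nm is None or o[1][0]==nm]
        if len(sub)<2: continue
        obs=sub
        r=least_squares(lambda x:f(x).ravel(),x0,x_scale=[1,1,.01],loss='soft_l1')
        print(nm,np.round(r.x,3)); 
        if nm is None or 1:
            for o,e in zip(obs,f(r.x)): print('   ',o[0],np.round(e,2))
        obs=ob
    return r.x
x0=list(unproj('top',ta(632,400)[1:],60)[:2])+[0]
print('riser');fit([((126,29,60),ta(555,117)),((126,-29,60),ta(675,111)),((90,11,60),ta(593,188)),((90,-11,60),ta(640,187)),
 ((65,60,6),ta(502,237)),((-65,60,6),ta(518,498)),((-65,-60,6),ta(757,485)),((40,40,60),ta(541,297)),
 ((126,-29,60),sa(72,86)),((126,29,60),sa(67,152)),((65,60,6),sa(153,258)),((-65,60,6),sa(363,258)),((-40,40,60),sa(343,159)) ],x0)
x0=list(unproj('top',ta(632,375)[1:],91)[:2])+[0]
print('part');fit([((55,29,91),ta(570,254)),((55,-29,91),ta(701,257)),((-55,-29,91),ta(694,497)),((-55,29,91),ta(565,495)),
 ((55,-29,91),sa(190,45)),((-55,-29,91),sa(373,57)),((-55,29,91),sa(370,136)),((55,29,91),sa(181,123)) ,((55,29,67),sa(182,140)),((-55,29,67),sa(369,155))],x0)
x0=list(unproj('top',tb(607,440)[1:],54)[:2])+[0]
print('rest');fit([((65,18,54),tb(528,330)),((65,-18,54),tb(600,305)),((-65,-18,54),tb(690,562)),((-65,18,54),tb(617,587)),
 ((65,45,0),tb(452,353)),((-65,45,0),tb(539,600)),
 ((65,18,54),sb(446,115)),((65,-18,54),sb(434,87)),((-65,-18,54),sb(632,58)),((-65,18,54),sb(652,92))],x0)
for nm,t,s in (('c0',(ta(164,462),76/6),(sa(343,423),)),('c1',(tb(374,149),),(sb(293,160),)),('c3',(tb(286,562),),(sb(640,233),)),('c4',(ta(79,182),),(sa(82,480),))):
    print(nm,[np.round(unproj(p[0],p[1:],80)[:2],1) for p in (t[0],s[0])])
E
python3 fit0.py
```

```text
riser
top [ 5.06618e+02 -5.65100e+00  3.90000e-02]
    (126, 29, 60) [-0.24 -0.72]
    (126, -29, 60) [-0.07 -0.9 ]
    (90, 11, 60) [ 0.42 -0.46]
    (90, -11, 60) [ 0.27 -0.75]
    (65, 60, 6) [-0.17  2.51]
    (-65, 60, 6) [-0.45  2.93]
    (-65, -60, 6) [0.3  2.58]
    (40, 40, 60) [-0.07 -0.54]
side [ 5.08033e+02 -6.95600e+00  2.10000e-02]
    (126, -29, 60) [-0.86 -1.  ]
    (126, 29, 60) [-1.31  0.42]
    (65, 60, 6) [ 2.24 -1.44]
    (-65, 60, 6) [ 3.21 -0.02]
    (-40, 40, 60) [-0.45  4.08]
None [ 5.07429e+02 -5.85300e+00  3.40000e-02]
    (126, 29, 60) [ 0.05 -1.06]
    (126, -29, 60) [ 0.22 -1.15]
    (90, 11, 60) [ 0.65 -0.77]
    (90, -11, 60) [ 0.5  -1.02]
    (65, 60, 6) [0.   2.13]
    (-65, 60, 6) [-0.51  2.56]
    (-65, -60, 6) [0.25 2.41]
    (40, 40, 60) [ 0.06 -0.91]
    (126, -29, 60) [-0.85 -0.18]
    (126, 29, 60) [-0.99  1.33]
    (65, 60, 6) [ 2.78 -0.77]
    (-65, 60, 6) [3.78 0.08]
    (-40, 40, 60) [0.03 4.29]
part
top [ 5.05087e+02 -6.55400e+00 -4.50000e-02]
    (55, 29, 91) [ 0.41 -0.02]
    (55, -29, 91) [-0.48 -0.02]
    (-55, -29, 91) [-0.13  0.1 ]
 
[... 902 characters left out ...]
00e-01]
    (65, 18, 54) [0.06 0.79]
    (65, -18, 54) [-0.38 -0.59]
    (-65, -18, 54) [ 0.35 -0.07]
    (-65, 18, 54) [-0.03 -0.11]
None [ 4.92386e+02 -3.70599e+02  2.90000e-01]
    (65, 18, 54) [ 0.47 -0.36]
    (65, -18, 54) [-0.07 -0.02]
    (-65, -18, 54) [0.05 0.09]
    (-65, 18, 54) [ 0.69 -0.07]
    (65, 45, 0) [-0.41 -0.23]
    (-65, 45, 0) [-0.64 -0.11]
    (65, 18, 54) [0.46 1.11]
    (65, -18, 54) [-0.2  -0.25]
    (-65, -18, 54) [ 0.34 -0.16]
    (-65, 18, 54) [ 0.15 -0.23]
c0 [array([469.5, 210.5]), array([471.6, 210.9])]
c1 [array([ 634.4, -256.4]), array([ 636.4, -259.6])]
c3 [array([ 442.2, -206. ]), array([ 442.1, -206.5])]
c4 [array([600.3, 250.9]), array([601.2, 250.5])]
```

```bash
sed -n '1,/^x0=/p' fit0.py | sed '$d' > fl.py; cat >> fl.py <<'E'
E
python3 - <<'E'
from fl import *
x0=[506,-6,.03]
x=fit([((126,29,60),ta(555,117)),((126,-29,60),ta(675,111)),((90,11,60),ta(593,188)),((90,-11,60),ta(640,187)),
 ((40,40,60),ta(541,297)),((-40,-40,60),ta(718,457)),
 ((126,-29,60),sa(72,86)),((126,29,60),sa(67,152)),((126,29,48),sa(68,165))],x0)
t=np.load('t0.npy');s=np.load('s0.npy')
def tr(x,L): c,s_=np.cos(x[2]),np.sin(x[2]);L=np.array(L,float);return np.c_[x[0]+c*L[:,0]-s_*L[:,1],x[1]+s_*L[:,0]+c*L[:,1],L[:,2]]
A=[(40,29,60),(126,29,60),(126,11,60),(90,11,60),(90,-11,60),(126,-11,60),(126,-29,60),(40,-29,60)];B=[(40,40,60),(40,-40,60),(-40,-40,60),(-40,40,60),(40,40,60)]
pt=[505.6,-7,-.045];Q=[(55,29,91),(55,-29,91),(-55,-29,91),(-55,29,91),(55,29,91)]
for n,im,cr in(('top',t,(220,180,70,90,6)),('side',s,(225,170,110,70,6))):
    d=[(proj(n,tr(x,A)),(255,0,255)),(proj(n,tr(x,B)),(255,255,0)),(proj(n,tr(pt,Q)),(0,0,255)),(proj(n,circ(pt,11,115)),(255,0,0))]
    for p,r in (((470.5,210.7),35),((635.4,-258),29.75),((442.1,-206.2),19.25),((600.7,250.7),14)):
        d+= [(proj(n,circ(p,r,80)),(0,0,255)),(proj(n,circ(p,r-2.5,0)),(0,255,0))]
    crop(im,*cr,f"pics/ov_{n}.png",d)
    crop(im,*((130,170,250,120,3) if n=='top' else (190,90,150,230,2.6 and 2)),f"pics/ovc_{n}.png",d)
E
```

```text
top [ 5.04713e+02 -4.91900e+00  3.40000e-02]
    (126, 29, 60) [-0.25 -0.12]
    (126, -29, 60) [-0.07 -0.2 ]
    (90, 11, 60) [0.35 0.18]
    (90, -11, 60) [ 0.2  -0.07]
    (40, 40, 60) [-0.25  0.05]
    (-40, -40, 60) [0.02 0.15]
side [ 5.0545e+02 -9.4610e+00  3.9000e-02]
    (126, -29, 60) [ 0.01 -1.05]
    (126, 29, 60) [0.02 0.39]
    (126, 29, 48) [-0.02  0.32]
None [ 5.04844e+02 -5.07800e+00  2.70000e-02]
    (126, 29, 60) [ 0.12 -0.26]
    (126, -29, 60) [ 0.31 -0.19]
    (90, 11, 60) [0.63 0.09]
    (90, -11, 60) [ 0.49 -0.1 ]
    (40, 40, 60) [-0.09 -0.1 ]
    (-40, -40, 60) [-0.02  0.21]
    (126, -29, 60) [ 0.27 -0.19]
    (126, 29, 60) [-0.01  1.31]
    (126, 29, 48) [-0.05  1.25]
```

View pics/ov_top.png

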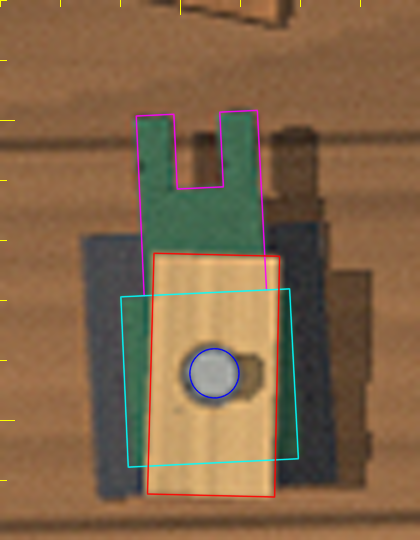

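View pics/ov_side.png

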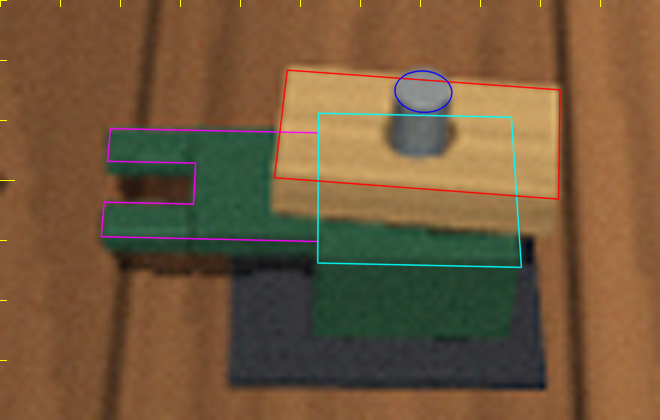

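View pics/ovc_top.png

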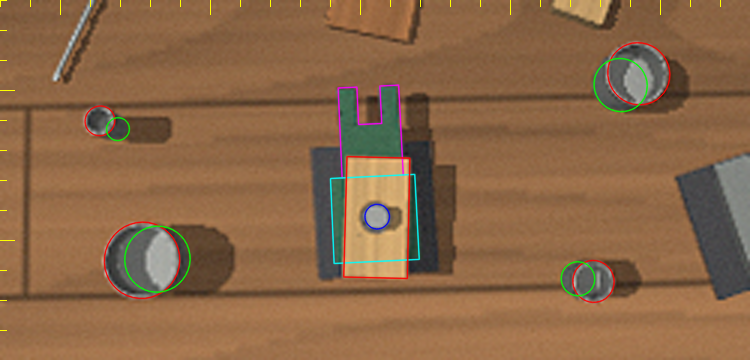

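View pics/ovc_side.png

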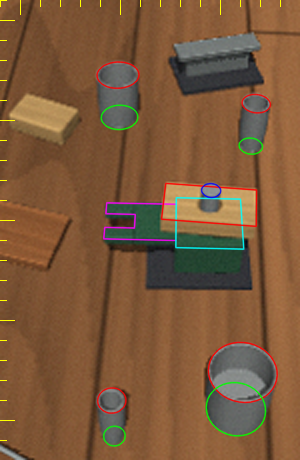

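```bash
cat >> h.py <<'E'
def q(a): return (R.from_euler('z',a)*R.from_euler('x',np.pi)).as_quat()
def st(tag=''):
    s=bot.read_state(); print(tag,'t%.1f'%s['t'],np.round(s['tcp_pos'],2),'w%.2f'%s['width'],'F',np.round(s['contact_force'],1),'j',np.round(s['joint_pos'],2)); return s
def pic(name,crops={}):
    for n in('top','side'):
        im=bot.camera(n); np.save(f'{n}_{name}.npy',im)
        if n in crops: crop(im,*crops[n],f'pics/{n}_{name}.png')
def best(p,a):
    # choose of a, a+pi by smaller |j6|
    r=[]
    for k in(a,a+np.pi):
        j=bot.solve_ik(p,q(k))
        if j is not None: r.append((abs(j[5]),k,j))
    r.sort(key=lambda t:t[0]); print([np.round(t[2],2).tolist() for t in r]); return r[0][1]
E
python3 - <<'E'
from h import *
print(best([505.3,-6.8,170],-.045))
for p in ([470,210,120],[635,-258,120],[442,-206,120],[600,250,120],[492,-370,120]): best(p,0)
E
```

```text
[[0.38, 0.13, -0.44, 0.0, -1.01, 1.15], [0.38, 0.13, -0.44, -0.0, -1.01, -1.99]]
-0.045
[[0.8, 0.2, -0.48, 0.0, -0.89, 0.77], [0.8, 0.2, -0.48, -0.0, -0.89, -2.37]]
[[-0.1, 0.45, -0.1, -0.0, -1.02, -1.47], [-0.1, 0.45, -0.1, 0.0, -1.02, 1.67]]
[[-0.03, 0.15, -0.54, -0.0, -0.88, -1.54], [-0.03, 0.15, -0.54, 0.0, -0.88, 1.6]]
[[0.69, 0.4, -0.18, 0.0, -0.99, 0.88], [0.69, 0.4, -0.18, -0.0, -0.99, -2.27]]
[[-0.33, 0.35, -0.26, -0.0, -0.96, -1.24], [-0.33, 0.35, -0.26, 0.0, -0.96, 1.9]]
```

```bash
python3 - <<'E'
from h import *
bot.move_gripper(80)
bot.move_ptp([505.3,-6.8,180],q(-.045)); st()
bot.line_to([505.3,-6.8,128]); s=st()
pic('h1',{'top':(200,170,110,110,6),'side':(220,110,130,120,5)})
E
```

```text
t2.9 [505.58  -6.24 180.05] w80.09 F [0.1 0.1 0.5] j [ 0.38  0.12 -0.42  0.   -1.03  1.15]
 t3.4 [505.61  -6.55 128.23] w79.97 F [0.5 0.2 0.6] j [ 0.38  0.17 -0.49  0.   -0.91  1.15]
```

View pics/side_h1.png

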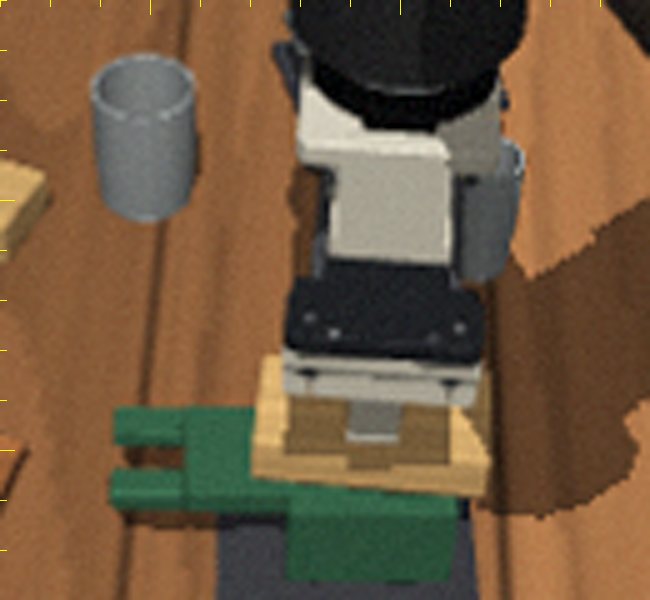

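View pics/top_h1.png

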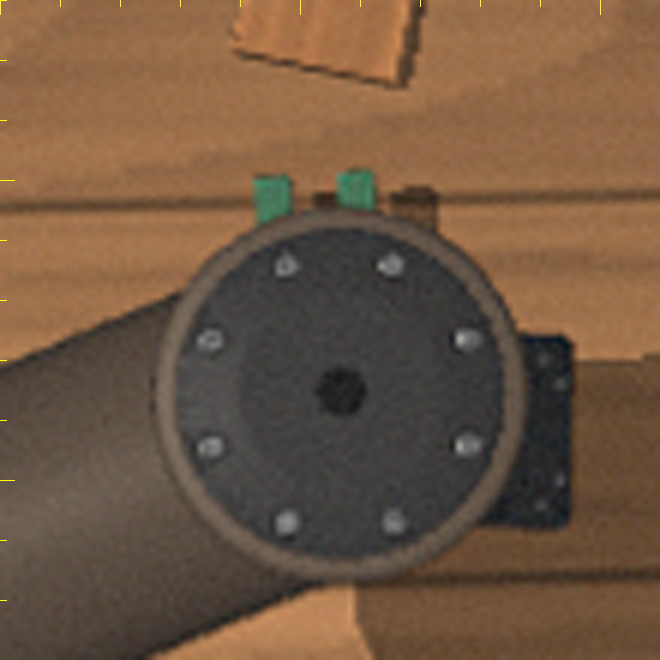

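```bash
python3 - <<'E'
from h import *
for y in (40,50,61): print(proj('side',[[505.6+9.5,-6.5+y,128.2],[505.6-9.5,-6.5+y,128.2]]))
print([( (x+.5)/5+220-.5,(441+.5)/5+110-.5) for x in(347,399)])
s=np.load('side_h1.npy'); crop(s,270,170,50,40,14,'pics/f.png')
E
```

```text
[[291.12293438 193.75877588]
 [299.64573198 194.10573523]]
[[291.08452885 197.11856098]
 [299.67204976 197.47017345]]
[[291.04075438 200.87363497]
 [299.70040317 201.23045831]]
[(289.0, 197.8), (299.4, 197.8)]
```

View pics/f.png

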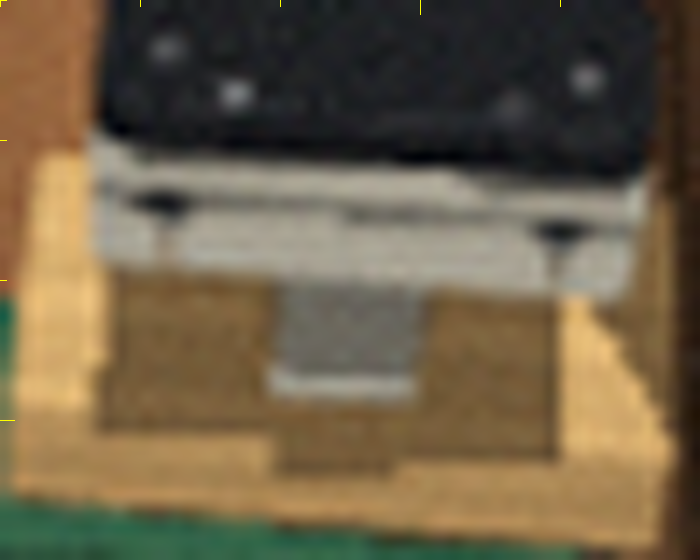

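```bash
python3 - <<'E'
from h import *
bot.line_to([504.5,-6.6,66],velocity=80); st('down')
bot.move_gripper(50,25); st('grip')
bot.line_to([504.5,-6.6,100],velocity=50); st('lift')
bot.line_to([504.5,-6.6,145],velocity=100); st('lift')
pic('h2',{'top':(200,170,110,110,6),'side':(220,90,130,130,5)})
E
```

```text
down t4.5 [504.9   -6.51  66.41] w80.26 F [ 0.5 -0.  -0.4] j [ 0.38  0.25 -0.56  0.   -0.76  1.15]
grip t5.0 [504.66  -6.6   66.31] w57.68 F [-0.7  0.3  3.3] j [ 0.38  0.25 -0.57  0.   -0.76  1.15]
lift t5.8 [504.29  -6.64  99.87] w58.18 F [ 0.4 -0.5 -1.8] j [ 0.38  0.2  -0.53 -0.   -0.84  1.15]
lift t6.4 [504.09  -6.63 144.53] w57.57 F [-0.3 -1.2 -2.1] j [ 0.38  0.15 -0.47 -0.   -0.95  1.15]
```

View pics/side_h2.png

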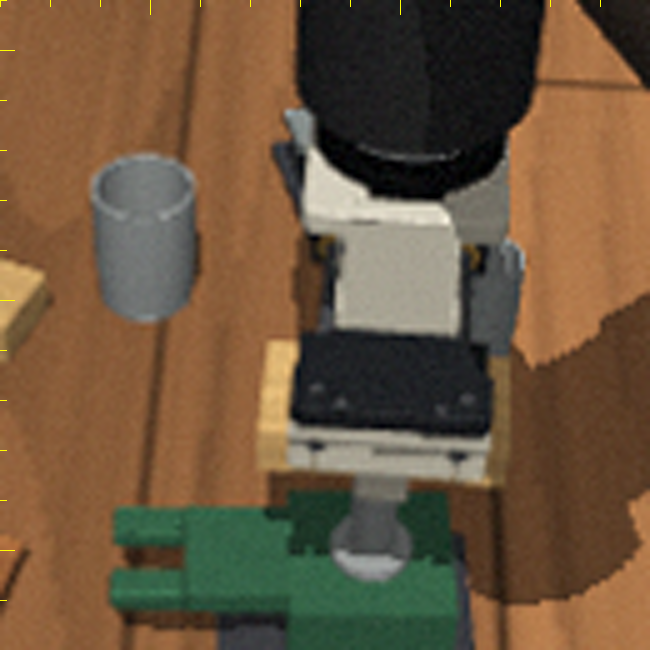

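```bash
python3 - <<'E'
from h import *
a=.288; p=[491.3,-370.7]
bot.line_to([504.5,-6.6,165],velocity=100)
j=bot.solve_ik([*p,150],q(a));print(np.round(j,2))
bot.move_ptp([*p,150],q(a)); st('over')
bot.line_to([*p,62],velocity=80); st('low')
pic('h3',{'top':(330,180,110,110,6),'side':(230,70,130,90,6)})
E
```

```text
[-0.33  0.32 -0.23  0.   -1.02  2.19]
over t8.2 [ 491.53 -370.01  149.81] w57.61 F [ 1.   0.2 -1.5] j [-0.33  0.32 -0.23 -0.   -1.02  2.19]
low t9.5 [ 491.71 -370.91   62.6 ] w57.92 F [ 0.1 -0.3 -1.9] j [-0.33  0.41 -0.32  0.   -0.84  2.19]
```

View pics/side_h3.png

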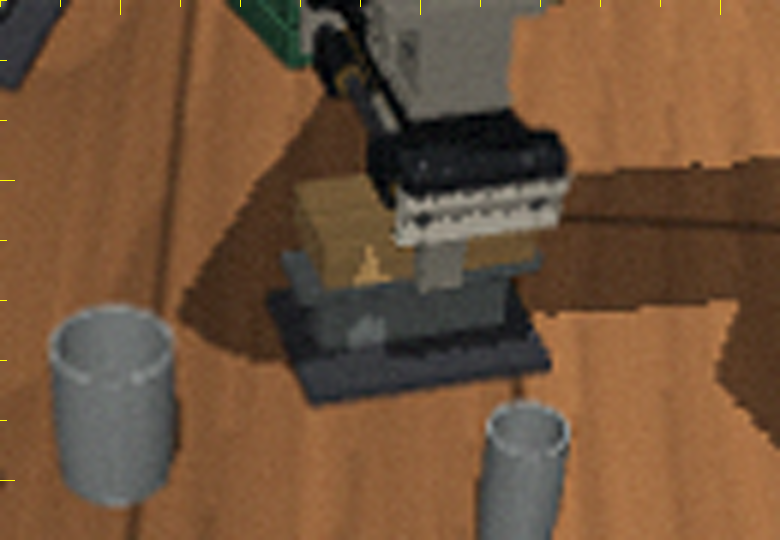

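View pics/top_h3.png

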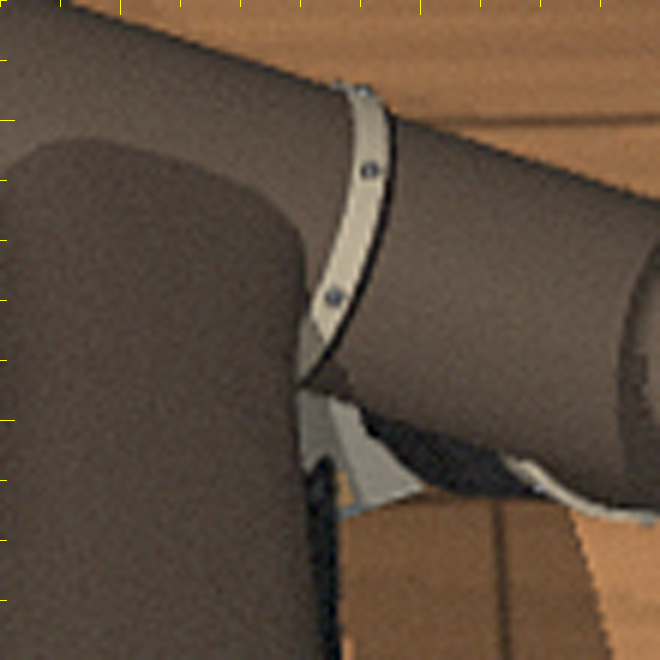

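```bash
python3 - <<'E'
from h import *
p=[491.0,-370.5]
bot.line_to([*p,56],velocity=40); st('56')
for z in(55,54.2,53.4,52.8):
    bot.line_to([*p,z],velocity=15); s=st(z)
    if s['contact_force'][2]>6: break
bot.move_gripper(84); st('open')
bot.line_to([*p,130],velocity=150)
bot.move_ptp([505,-160,220],q(.03)); st()
pic('h4',{'top':(330,190,90,90,7),'side':(260,80,80,60,9)})
E
```

```text
56 t9.9 [ 490.67 -370.38   55.63] w57.43 F [ 0.6  0.3 -1. ] j [-0.33  0.42 -0.33 -0.   -0.82  2.19]
55 t10.1 [ 490.99 -370.52   54.94] w58.06 F [ 0.1  0.9 -0.4] j [-0.33  0.42 -0.33  0.   -0.82  2.19]
54.2 t10.4 [ 490.96 -370.5    54.16] w57.96 F [ 0.3 -0.1 -0.8] j [-0.33  0.42 -0.33  0.   -0.82  2.19]
53.4 t10.6 [ 490.99 -370.49   53.36] w58.20 F [-0.2 -0.  -0.8] j [-0.33  0.42 -0.33 -0.   -0.82  2.19]
52.8 t10.9 [ 491.02 -370.52   53.34] w57.59 F [-2.3  1.7  5.7] j [-0.33  0.42 -0.33  0.   -0.82  2.19]
open t11.5 [ 491.02 -370.5    52.76] w83.89 F [0.3 0.4 0.1] j [-0.33  0.42 -0.33  0.   -0.82  2.19]
 t13.1 [ 504.69 -160.25  219.01] w83.60 F [-0.5 -0.2  0.1] j [ 0.06  0.13 -0.32 -0.   -1.13  1.54]
```

View pics/side_h4.png

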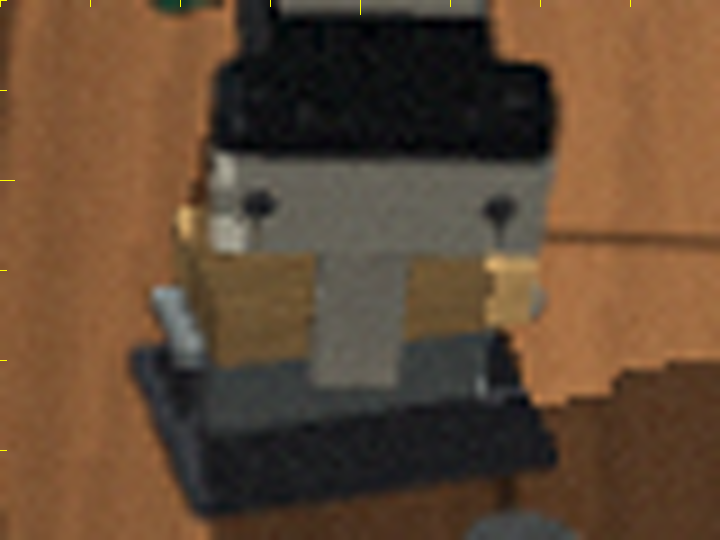

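View pics/top_h4.png

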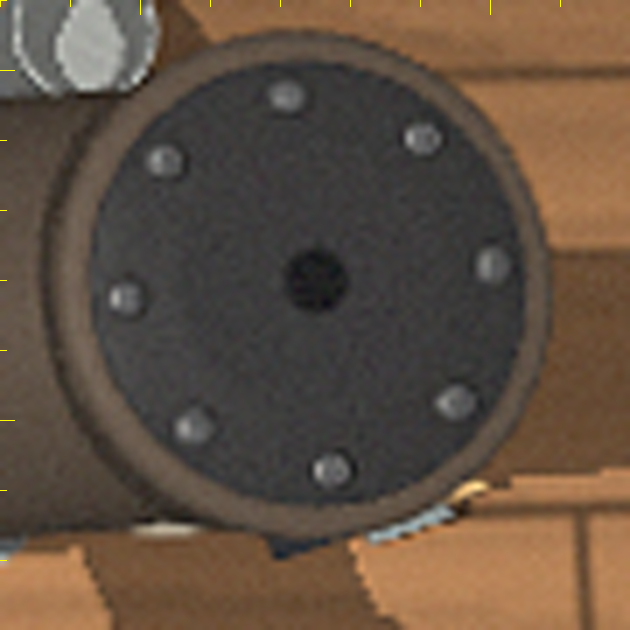

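Both views are blocked by the gripper. I'll move over the pin (side of the scene clear) and look again.

```bash
python3 - <<'E'
from h import *
bot.move_gripper(60)
bot.move_ptp([440,130,260],q(.034)); st()
pic('h5',{'top':(280,170,130,110,6),'side':(190,85,150,80,5)})
t=np.load('top_h5.npy');crop(t,215,180,70,90,6,'pics/top_h5b.png')
s=np.load('side_h5.npy');crop(s,225,170,110,80,6,'pics/side_h5b.png')
E
```

```text
t15.0 [440.12 129.55 259.87] w60.01 F [ 0.2 -1.2 -0.2] j [ 0.72 -0.03 -0.39  0.   -1.21  0.89]
```

View pics/side_h5.png

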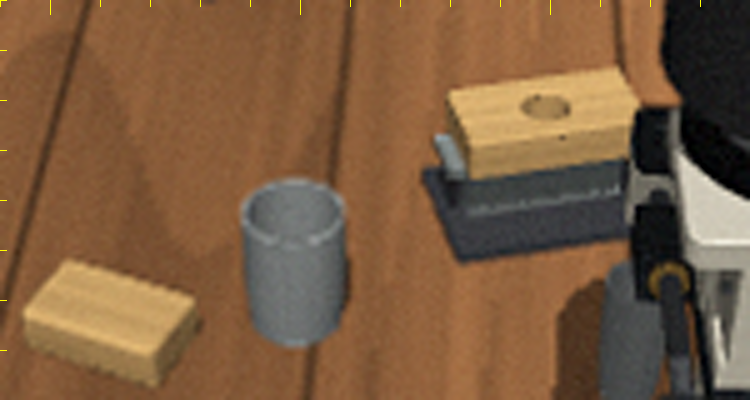

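View pics/top_h5.png

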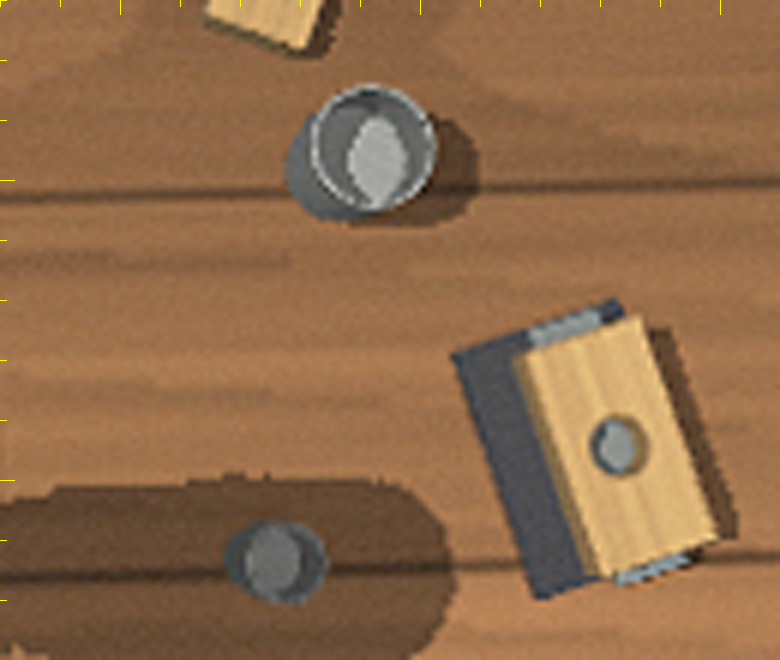

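View pics/top_h5b.png

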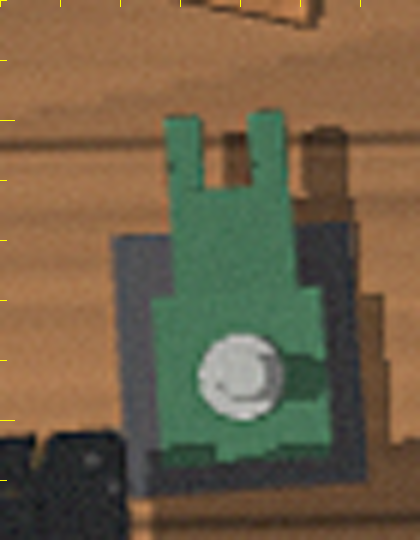

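View pics/side_h5b.png

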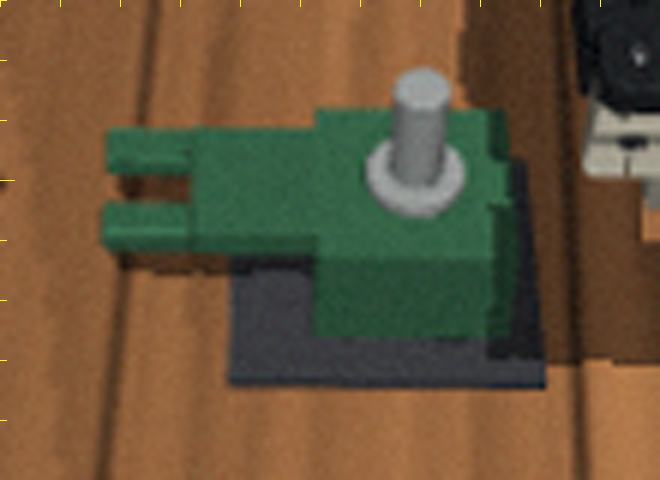

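```bash
python3 - <<'E'
from fl import *
tc=lambda *q:P('top',(215,180),6,q); sc=lambda *q:P('side',(225,170),6,q); sd=lambda *q:P('side',(190,85),5,q)
print('part');fit([((55,29,78),tb(527,355)),((55,-29,78),tb(641,317)),((-55,-29,78),tb(718,541)),((-55,29,78),tb(603,578)),
 ((55,29,78),sd(469,146)),((55,-29,78),sd(446,92)),((-55,-29,78),sd(620,67)),((0,0,78),sd(545,107)),((0,0,78),tb(619,445))],[491,-370,.29])
print('riser');fit([((126,29,60),tc(164,118)),((126,-29,60),tc(286,111)),((90,11,60),tc(203,188)),((90,-11,60),tc(250,187)),
 ((40,40,60),tc(152,297)),((40,-40,60),tc(321,287)),((-40,-40,60),tc(331,444)),
 ((126,-29,60),sc(108,128)),((126,29,60),sc(103,236)),((40,-40,60),sc(316,108)),((40,40,60),sc(316,258)),((90,11,60),sc(192,202)),((90,-11,60),sc(192,163))],[505,-5,.03])
print('pin top',unproj('top',tc(239,374)[1:],115),'collar',unproj('top',tc(240,376)[1:],67), 'side', unproj('side',sc(421,88)[1:],115),unproj('side',sc(416,170)[1:],67))
E
```

```text
part
top [ 4.91107e+02 -3.67888e+02  2.81000e-01]
    (55, 29, 78) [-0.06 -0.2 ]
    (55, -29, 78) [-0.14 -0.02]
    (-55, -29, 78) [-0.19 -0.16]
    (-55, 29, 78) [-0.04  0.08]
    (0, 0, 78) [0.47 0.31]
side [ 4.92040e+02 -3.70005e+02  2.68000e-01]
    (55, 29, 78) [0.12 0.05]
    (55, -29, 78) [ 0.02 -0.31]
    (-55, -29, 78) [-0.33  0.39]
    (0, 0, 78) [ 0.17 -0.09]
None [ 4.91494e+02 -3.68341e+02  2.76000e-01]
    (55, 29, 78) [ 0.16 -0.42]
    (55, -29, 78) [ 0.12 -0.14]
    (-55, -29, 78) [-0.11 -0.22]
    (-55, 29, 78) [ 0.   -0.08]
    (55, 29, 78) [0.41 0.47]
    (55, -29, 78) [0.15 0.1 ]
    (-55, -29, 78) [-0.25  0.64]
    (0, 0, 78) [0.35 0.24]
    (0, 0, 78) [0.62 0.16]
riser
top [ 5.05151e+02 -6.30700e+00  4.80000e-02]
    (126, 29, 60) [-0.18 -0.28]
    (126, -29, 60) [-0.36 -0.46]
    (90, 11, 60) [0.41 0.09]
    (90, -11, 60) [ 0.26 -0.26]
    (40, 40, 60) [-0.11  0.09]
    (40, -40, 60) [-0.2  -0.16]
    (-40, -40, 60) [0.19 1.95]
side [ 5.05444e+02 -7.83100e+00  4.80000e-02]
    (126, -29, 60) [-0.13 -0.02]
    (126, 29, 60) [-0.33 -0.02]
    (40, -40, 60) [-0.19  0.22]
    (40, 40, 60) [0.34 0.12]
    (90, 11, 60) [ 0.07 -0.  ]
    (90, -11, 60) [ 0.24 -0.34]
None [ 5.05299e+02 -6.76400e+00  4.50000e-02]
    (126, 29, 60) [ 0.07 -0.36]
    (126, -29, 60) [-0.11 -0.5 ]
    (90, 11, 60) [0.63 0.03]
    (90, -11, 60) [ 0.48 -0.31]
    (40, 40, 60) [0.08 0.  ]
    (40, -40, 60) [-0.01 -0.19]
    (-40, -40, 60) [0.32 1.92]
    (126, -29, 60) [-0.08  0.21]
    (126, 29, 60) [-0.34  0.23]
    (40, -40, 60) [-0.1   0.51]
    (40, 40, 60) [0.35 0.44]
    (90, 11, 60) [0.09 0.27]
    (90, -11, 60) [ 0.28 -0.08]
pin top [505.11012942  -4.7812457  115.        ] collar [505.20525214  -5.58144155  67.        ] side [506.33277466  -8.55176669 115.        ] [505.55189976  -8.40640326  67.        ]
```

```bash
python3 - <<'E'
from h import *
bot.move_gripper(82)
bot.move_ptp([491,-370.5,130],q(.288))
bot.line_to([491,-370.5,58],velocity=100); st('d')
bot.move_gripper(50,25); st('g')
bot.line_to([491,-370.5,62],velocity=40)
bot.line_to([492,-372.3,62],velocity=20,ori=q(.296))
bot.line_to([492,-372.3,57.6],velocity=20); s=st('pl')
bot.move_gripper(84); st('open')
bot.line_to([492,-372.3,130],velocity=150)
bot.move_gripper(60)
bot.move_ptp([505.2,-7.3,200],q(.045)); st('pin hover')
E
```

```text
d t18.5 [ 491.49 -370.66   58.54] w82.01 F [-0.6 -0.4  0. ] j [-0.33  0.41 -0.33  0.   -0.83  2.19]
g t19.0 [ 491.14 -370.59   58.37] w57.91 F [-1.   1.1  2.2] j [-0.33  0.41 -0.33  0.   -0.83  2.19]
pl t19.9 [ 492.22 -372.44   58.23] w58.06 F [-0.9  2.3  5.4] j [-0.33  0.42 -0.32  0.   -0.83  2.2 ]
open t20.6 [ 491.96 -372.3    57.55] w83.83 F [ 0.   0.4 -0.3] j [-0.33  0.42 -0.32 -0.   -0.83  2.2 ]
pin hover t23.2 [505.23  -7.8  199.83] w60.20 F [ 0.2 -0.5 -0.1] j [ 0.37  0.1  -0.39  0.   -1.08  1.24]
```

```bash
python3 - <<'E'
from h import *
bot.line_to([504.7,-8.2,130],velocity=150)
bot.line_to([504.7,-8.2,74],velocity=80); bot.pause(.3); st('d')
bot.move_gripper(15,6);bot.pause(.3); s=st('g'); print(s['moment'])
E
```

```text
d t25.0 [504.9   -8.12  74.35] w59.68 F [-0.1 -0.3  0.2] j [ 0.37  0.24 -0.56  0.   -0.78  1.24]
g t26.0 [504.71  -8.2   73.99] w21.56 F [ 0.8  0.1 -0.1] j [ 0.37  0.24 -0.56  0.   -0.77  1.24]
[-0.18719481 -0.05084332 -0.02605862]
```

```bash
python3 - <<'E'
from h import *
bot.move_gripper(15,25); st('g')
bot.line_to([504.7,-8.2,90],velocity=40); st('l1')
bot.line_to([504.7,-8.2,140],velocity=80); st('l2')
n=[504.7+105*np.cos(.046),-8.2+105*np.sin(.046)]; print(n)
bot.line_to([*n,140],velocity=100,ori=q(.046))
bot.pause(.2); st('n')
pic('h6',{'top':(215,160,90,100,6),'side':(200,130,130,110,6)})
E
```

```text
g t26.2 [504.7   -8.21  74.  ] w20.69 F [ 0.  -0.4 -0.2] j [ 0.37  0.24 -0.56  0.   -0.77  1.24]
l1 t26.8 [504.77  -8.12  90.23] w20.97 F [-0.2  0.2 -1.2] j [ 0.37  0.22 -0.54 -0.   -0.81  1.24]
l2 t27.6 [504.34  -8.26 139.61] w21.24 F [ 0.3  0.6 -2.2] j [ 0.37  0.16 -0.48 -0.   -0.94  1.24]
[np.float64(609.5889295874883), np.float64(-3.371703199791475)]
n t29.0 [609.35  -3.34 140.35] w20.88 F [-0.1 -0.4 -1.7] j [ 0.31  0.32 -0.25 -0.   -1.    1.3 ]
```

View pics/side_h6.png

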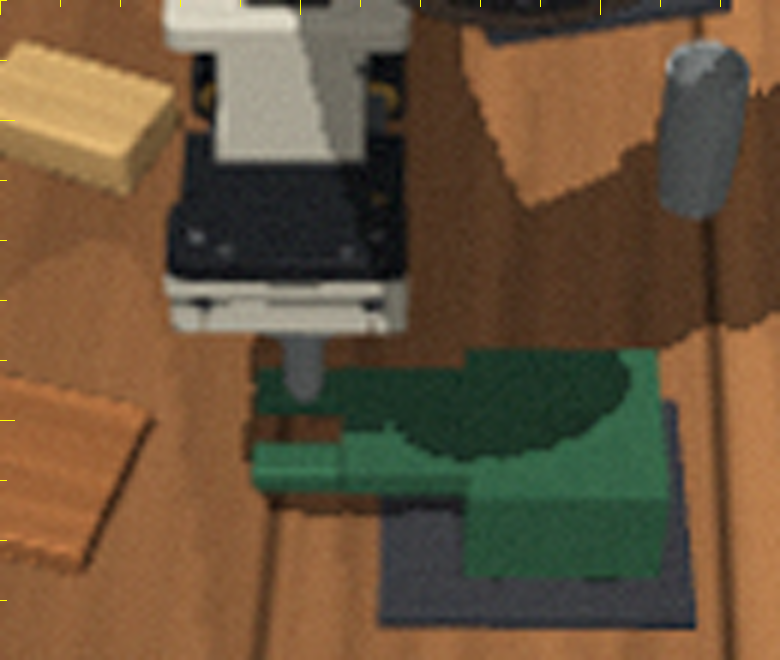

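```bash
python3 - <<'E'
from h import *
n=[609.6,-3.4]
for z in(120,100,80,76):
    bot.line_to([*n,z],velocity=50); s=st(z)
    if np.linalg.norm(s['contact_force'])>12: break
else:
    for z in(75,74.2,73.4,72.8):
        bot.line_to([*n,z],velocity=15); s=st(z)
        if s['contact_force'][2]>4: break
E
```

```text
120 t29.6 [609.53  -3.46 119.63] w20.75 F [-0.3  0.2 -1.1] j [ 0.31  0.34 -0.28  0.   -0.95  1.3 ]
100 t30.2 [609.53  -3.47  99.75] w21.31 F [ 0.5 -0.2 -1.2] j [ 0.31  0.36 -0.3   0.   -0.91  1.3 ]
80 t30.7 [609.52  -3.45  79.71] w20.70 F [ 0.5  0.6 -1.7] j [ 0.31  0.38 -0.32  0.   -0.87  1.3 ]
76 t31.0 [609.47  -3.44  75.83] w21.19 F [ 0.7  0.5 -2.7] j [ 0.31  0.39 -0.32 -0.   -0.86  1.3 ]
75 t31.2 [609.63  -3.39  75.05] w21.28 F [-0.2  0.3 -1.6] j [ 0.31  0.39 -0.32  0.   -0.86  1.3 ]
74.2 t31.5 [609.58  -3.41  74.19] w20.71 F [-0.  -0.3 -1.2] j [ 0.31  0.39 -0.32 -0.   -0.86  1.3 ]
73.4 t31.7 [609.75  -3.41  73.95] w21.33 F [-2.4  0.4  4.8] j [ 0.31  0.39 -0.32  0.   -0.86  1.3 ]
```

```bash
python3 - <<'E'
from h import *
n=[609.6,-3.4]
bot.move_gripper(60); st('o')
bot.line_to([*n,150],velocity=120)
bot.move_gripper(86)
bot.move_ptp([440,130,260],q(.034)); st()
pic('h7',{'top':(130,165,180,110,4),'side':(200,140,130,110,6)})
t=np.load('top_h7.npy');crop(t,280,170,130,110,6,'pics/top_h7b.png')
E
```

```text
o t32.5 [609.62  -3.41  73.41] w59.88 F [ 0.4 -0.2 -0.3] j [ 0.31  0.39 -0.33  0.   -0.86  1.3 ]
 t35.0 [440.3  129.89 259.63] w86.24 F [-0.3 -0.2  0.4] j [ 0.72 -0.03 -0.39  0.   -1.21  0.89]
```

View pics/side_h7.png

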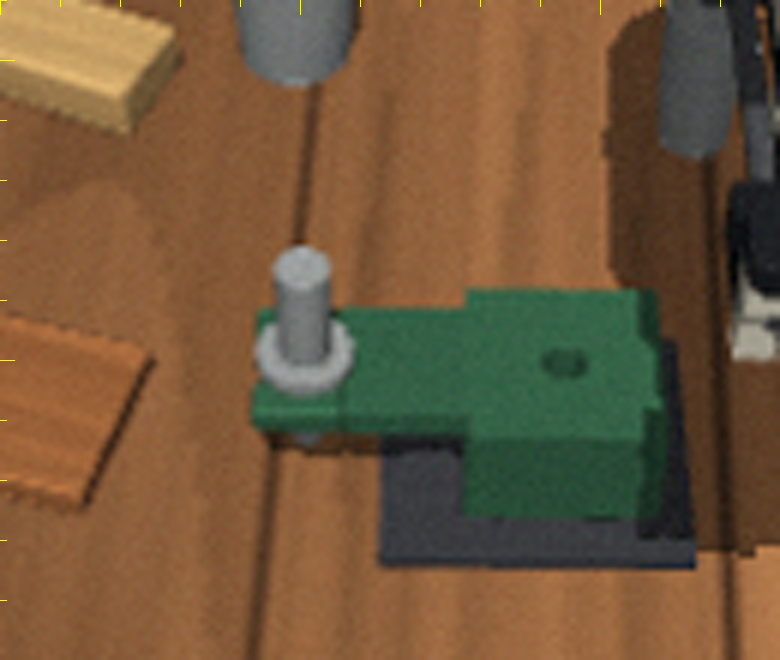

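View pics/top_h7.png

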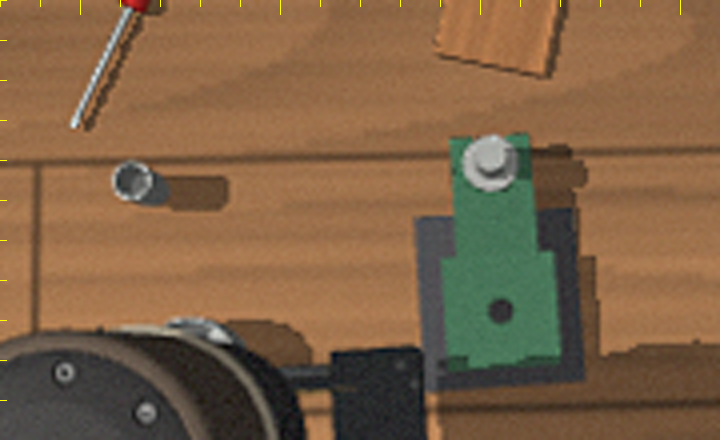

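View pics/top_h7b.png

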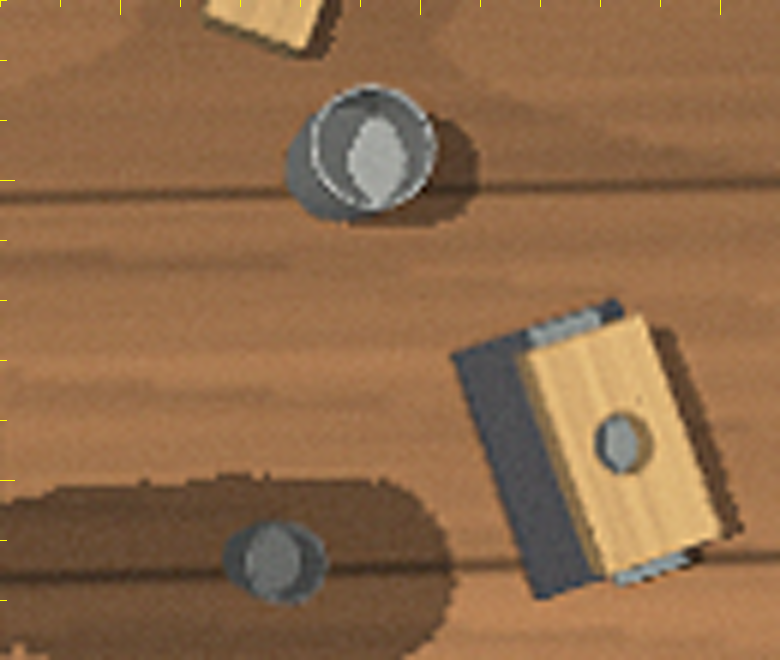

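```bash
cat >> h.py <<'E'
def P(n,o,s,qq): return (n,(qq[0]+.5)/s+o[0]-.5,(qq[1]+.5)/s+o[1]-.5)
B=(504.7,-8.2); YR=.046
def pick(p,z,w,a0,a1,zh=None,f=20):
    """centre by gripping at yaw a0 then a1"""
    zh=zh or z+75
    bot.move_gripper(86)
    bot.move_ptp([*p,zh],q(a0))
    bot.line_to([*p,z],velocity=100); st('d')
    bot.move_gripper(w-6,8); st('g0')
    bot.move_gripper(min(86,w+22))
    bot.line_to([*p,z],velocity=60,ori=q(a1))
    bot.move_gripper(w-6,f); st('g1')
E
python3 - <<'E'
from h import *
print(unproj('top',P('top',(130,165),4,(500,310))[1:],60),unproj('side',P('side',(200,140),6,(563,362))[1:],60))
for p in ([470,209.5,110],[470,209.5,38]):
  for a in(-1.45,.046): print(np.round(bot.solve_ik(p,q(a)),2))
bot.line_to([440,130,290])
pick((470,209.5),38,70,-1.45,.046)
bot.pause(.2);st()
E
```

```text
[505.70050404  -5.76077362  60.        ] [506.3652714   -8.04010154  60.        ]
[ 0.8   0.21 -0.5   0.   -0.87 -0.68]
[ 0.8   0.21 -0.5   0.   -0.87  0.82]
[ 0.8   0.31 -0.57  0.   -0.69 -0.68]
[ 0.8   0.31 -0.57  0.   -0.69  0.82]
d t37.9 [470.36 209.79  38.49] w86.01 F [ 0.1 -0.   1.2] j [ 0.8   0.31 -0.57  0.   -0.69 -0.68]
g0 t38.4 [470.19 209.69  38.51] w70.37 F [-1.3  0.5  4.9] j [ 0.8   0.3  -0.57  0.   -0.69 -0.68]
g1 t41.0 [470.07 209.64  38.03] w69.89 F [-0.1  0.5 -0.2] j [ 0.8   0.31 -0.57 -0.   -0.69  0.82]
 t41.2 [470.06 209.59  38.02] w69.97 F [-0.4  1.5  0.6] j [ 0.8   0.31 -0.57 -0.   -0.69  0.82]
```

```bash
sed -i 's/B=(504.7,-8.2)/B=(505.0,-8.2)/' h.py; python3 - <<'E'
from h import *
bot.line_to([470,209.5,150],velocity=120); st('lift')
bot.line_to([*B,150],velocity=150,ori=q(YR)); bot.pause(.2); st('over')
bot.line_to([*B,102],velocity=60); st('102')
for z in (100,99,98,97.4,96.8):
    bot.line_to([*B,z],velocity=15); s=st(z)
    if s['contact_force'][2]>4: break
bot.move_gripper(86); st('open')
bot.line_to([*B,160],velocity=120)
E
```

```text
lift t42.3 [469.5  209.12 149.17] w70.23 F [-0.3 -0.  -1.7] j [ 0.8   0.16 -0.45 -0.   -0.96  0.82]
over t44.1 [504.97  -7.73 149.99] w69.93 F [ 0.1  1.1 -2.8] j [ 0.37  0.15 -0.47 -0.   -0.96  1.24]
102 t45.0 [505.3   -8.14 102.26] w70.05 F [-0.  -0.1 -2.6] j [ 0.37  0.2  -0.52  0.   -0.84  1.24]
100 t45.3 [505.01  -8.21 100.13] w69.81 F [ 0.3  0.2 -2.8] j [ 0.37  0.2  -0.53 -0.   -0.84  1.24]
99 t45.6 [504.96  -8.21  98.98] w69.74 F [-0.6 -0.1 -2.2] j [ 0.37  0.21 -0.53 -0.   -0.84  1.24]
98 t45.8 [505.16  -8.15  98.04] w70.05 F [-0.6  1.  -2. ] j [ 0.37  0.21 -0.53  0.   -0.83  1.24]
97.4 t46.1 [505.23  -8.13  97.99] w69.83 F [-2.5  1.   4.8] j [ 0.37  0.21 -0.53  0.   -0.83  1.24]
open t46.6 [505.    -8.22  97.34] w85.71 F [-0.9 -0.1 -0. ] j [ 0.37  0.21 -0.53  0.   -0.83  1.24]
```

```bash
python3 - <<'E'
from h import *
bot.move_ptp([450,170,270],q(.034)); st()
pic('h8',{'top':(220,165,130,110,6),'side':(190,85,130,150,4)})
E
```

```text
t48.2 [449.66 169.41 268.79] w85.96 F [-0.  -0.5 -0.2] j [ 0.77  0.01 -0.33 -0.   -1.24  0.83]
```

View pics/side_h8.png

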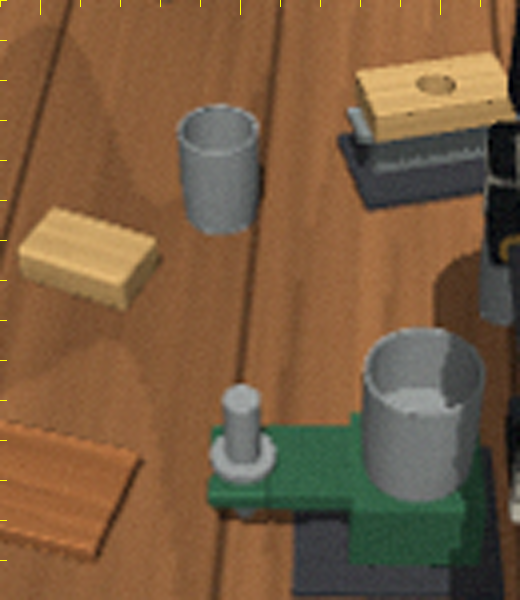

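View pics/top_h8.png

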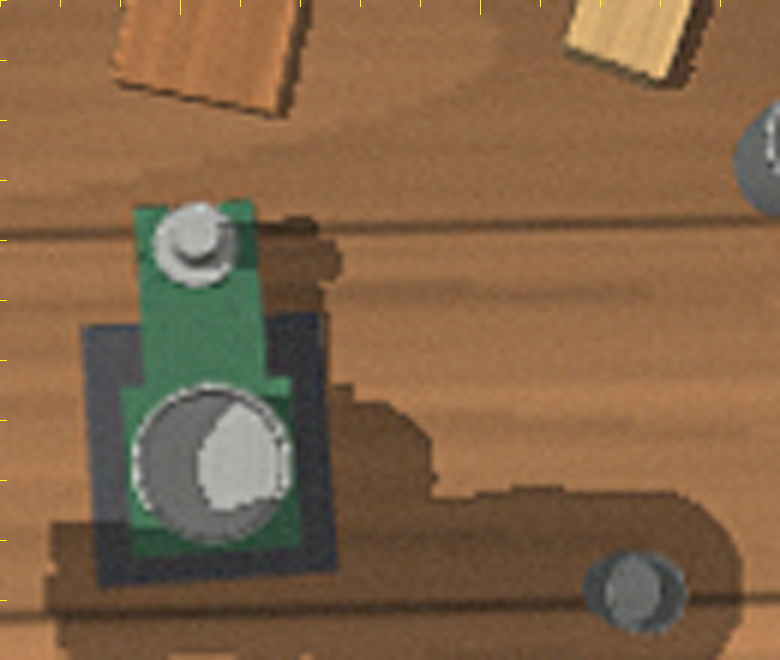

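```bash
python3 - <<'E'
from h import *
t=np.load('top_h8.npy');crop(t,280,140,130,130,6,'pics/top_h8b.png')
s=np.load('side_h8.npy');crop(s,200,90,100,60,7,'pics/side_h8b.png')
E
```

```text
(no output)
```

View pics/top_h8b.png

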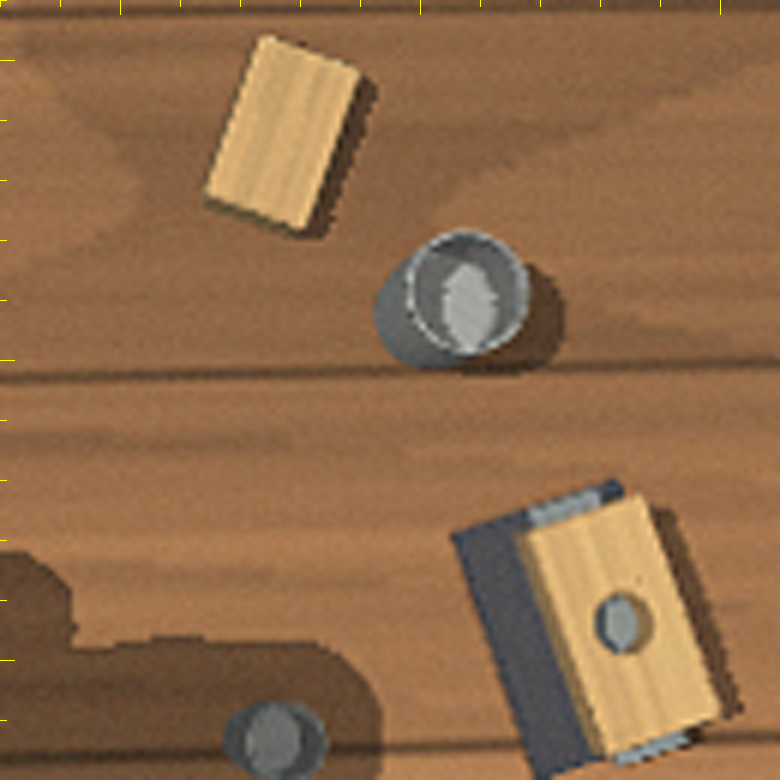

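View pics/side_h8b.png

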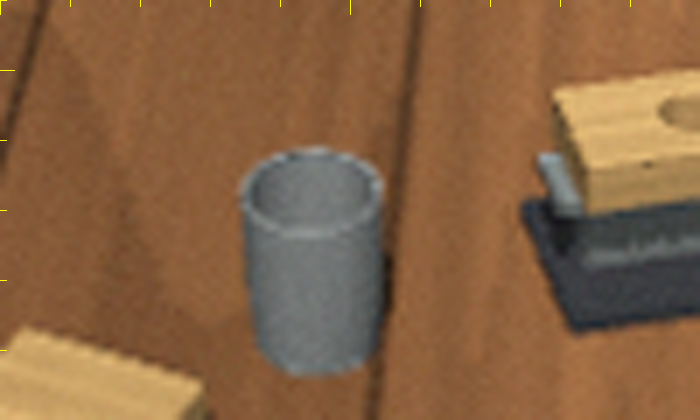

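```bash
python3 - <<'E'
from h import *
a=unproj('top',P('top',(280,140),6,(468,292))[1:],80);b=unproj('side',P('side',(200,90),7,(312,190))[1:],80)
print(a,b); p=(a+b)/2; p=[p[0]-1,p[1]-1.2]; print(p)
print(unproj('top',P('top',(220,165),6,(213,463))[1:],140),unproj('side',P('side',(190,85),4,(424,378))[1:],140))
for k in(1.6,.046,-1.45):
  for z in (130,54): print(np.round(bot.solve_ik([*p,z],q(k)),2))
E
```

```text
[ 651.27139889 -302.56407423   80.        ] [ 652.04554839 -305.09377854   80.        ]
[np.float64(650.65847364097), np.float64(-305.0289263866711)]
[504.96792848  -6.35767144 140.        ] [505.78079873  -1.01740246 140.        ]
[-0.17  0.49 -0.    0.   -1.07 -2.94]
[-0.17  0.56 -0.08  0.   -0.93 -2.94]
[-0.17  0.49 -0.    0.   -1.07  1.78]
[-0.17  0.56 -0.08  0.   -0.93  1.78]
[-0.17  0.49 -0.    0.   -1.07  0.29]
[-0.17  0.56 -0.08  0.   -0.93  0.29]
```

```bash
python3 - <<'E'
from h import *
p=(650.7,-304.9)
pick(p,54,59.5,-1.45,.046,zh=200)
bot.line_to([*p,110],velocity=80); st()
bot.line_to([*p,215],velocity=150); st()
bot.line_to([*B,215],velocity=180,ori=q(YR)); bot.pause(.3); st('over')
pic('h9',{'top':(220,165,130,110,6),'side':(230,110,110,130,5)})
E
```

```text
d t52.0 [ 651.18 -305.03   54.84] w86.04 F [-0.4  0.4 -0.5] j [-0.17  0.56 -0.08  0.   -0.93  0.29]
g0 t52.5 [ 651.09 -304.97   54.25] w59.99 F [0.5 0.3 1.6] j [-0.17  0.56 -0.08  0.   -0.93  0.29]
g1 t55.3 [ 650.7  -304.92   53.98] w57.48 F [-0.7 -1.7 -0.7] j [-0.17  0.56 -0.08  0.   -0.93  1.78]
 t56.2 [ 650.34 -304.72  109.59] w57.68 F [ 0.2 -0.3 -2. ] j [-0.17  0.51 -0.03 -0.   -1.04  1.78]
 t57.0 [ 650.06 -304.57  213.61] w57.66 F [-1.1 -0.1 -2.8] j [-0.17  0.44  0.1  -0.   -1.24  1.78]
over t59.3 [505.05  -8.46 214.86] w57.67 F [ 0.2  0.  -2.3] j [ 0.37  0.09 -0.37  0.   -1.11  1.24]
```

View pics/side_h9.png

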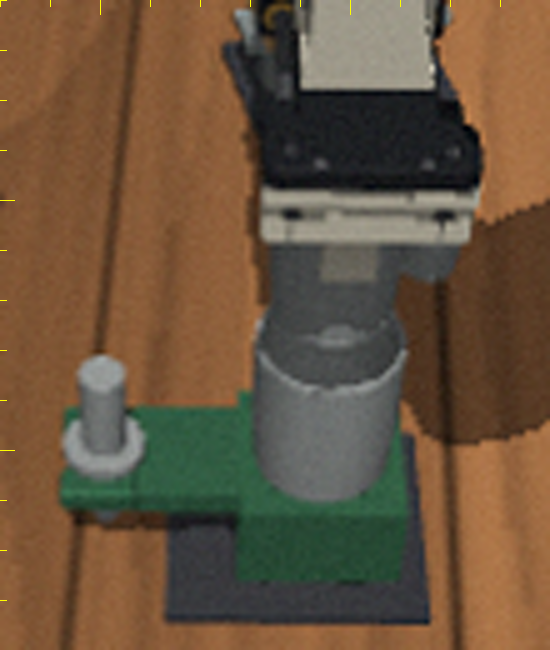

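```bash
python3 - <<'E'
from h import *
s=np.load('side_h9.npy')
c=(505.05,-8.46)
d=[(proj('side',circ(c,29.75,240.9)),(0,0,255)),(proj('side',circ(c,29.75,194.9)),(0,0,255)),(proj('side',circ(c,27.25,160.9)),(0,255,0)),(proj('side',circ(B,35,140)),(255,0,0)),(proj('side',circ(B,32.5,60)),(255,0,0)),
 (proj('side',[[c[0]+9.5,c[1]+49,214.9],[c[0]-9.5,c[1]+49,214.9]]),(0,255,255))]
crop(s,260,130,70,90,6,'pics/side_h9b.png',d)
E
```

```text
(no output)
```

View pics/side_h9b.png

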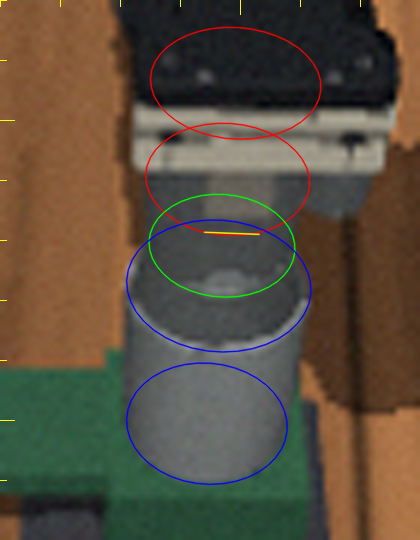

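```bash
python3 - <<'E'
from h import *
s=np.load('side_h9.npy')
im=np.clip((s.astype(float)-20)*1.8,0,255).astype(np.uint8)
crop(im,272,150,45,45,13,'pics/side_h9c.png')
t=np.load('top_h9.npy');crop(t,220,165,130,110,6,'pics/top_h9c.png')
E
```

```text
(no output)
```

View pics/side_h9c.png

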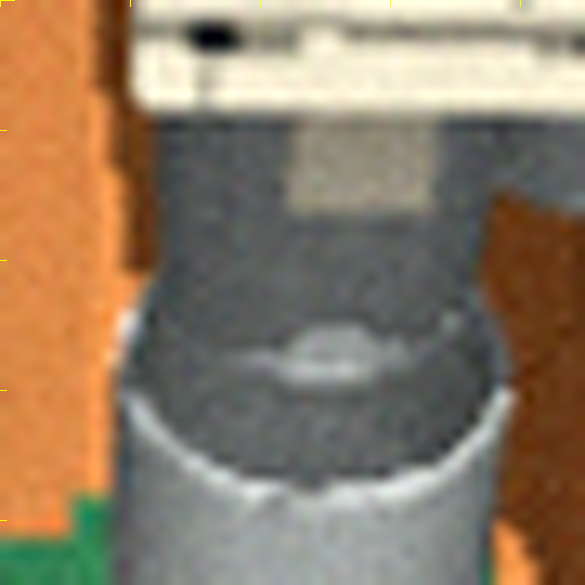

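View pics/top_h9c.png

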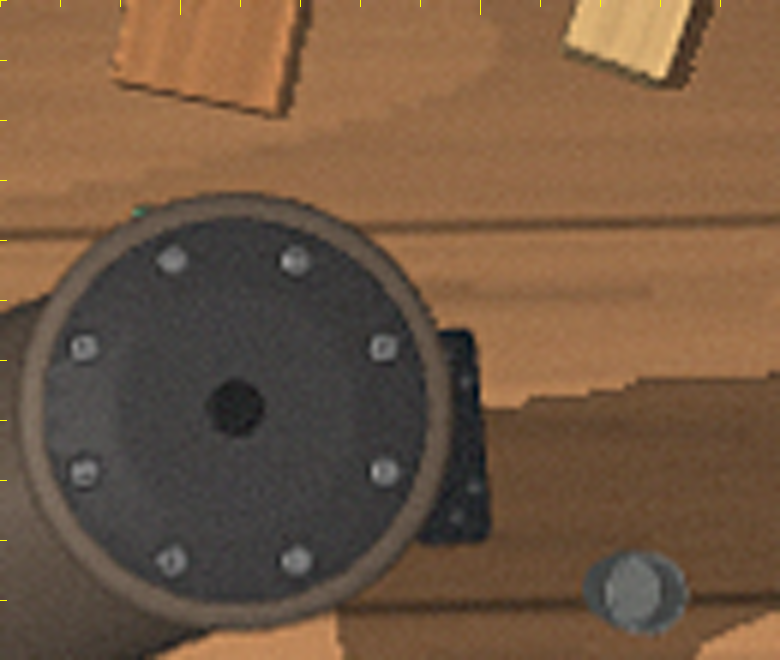

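```bash
python3 - <<'E'
from h import *
X=[503.5,-8.2]
bot.line_to([*X,197],velocity=80); bot.pause(.2); s=st()
for z in list(range(194,146,-4)):
    bot.line_to([*X,z],velocity=40); s=st(z); 
    F=s['contact_force']
    if F[2]>8 or np.hypot(F[0],F[1])>8: print('stop',s['moment']);break
E
```

```text
t60.0 [503.81  -8.12 197.41] w57.63 F [ 0.2 -0.1 -2.2] j [ 0.37  0.1  -0.4   0.   -1.07  1.24]
194 t60.2 [503.39  -8.24 193.88] w57.63 F [ 0.1 -0.4 -1.4] j [ 0.37  0.1  -0.41 -0.   -1.06  1.24]
190 t60.5 [503.27  -8.28 189.64] w57.71 F [-0.3  0.6 -2. ] j [ 0.37  0.1  -0.41 -0.   -1.05  1.24]
186 t60.7 [503.29  -8.26 185.68] w57.60 F [-0.3 -0.7 -1.5] j [ 0.37  0.11 -0.42 -0.   -1.04  1.24]
182 t61.0 [503.29  -8.27 181.68] w57.54 F [-0.1 -0.1 -2. ] j [ 0.37  0.11 -0.42 -0.   -1.04  1.24]
178 t61.2 [503.31  -8.26 177.69] w57.77 F [ 0.  -0.5 -2.9] j [ 0.37  0.12 -0.43 -0.   -1.03  1.24]
174 t61.5 [503.31  -8.27 173.7 ] w57.49 F [-0.4  0.9 -2.3] j [ 0.37  0.12 -0.44 -0.   -1.02  1.24]
170 t61.7 [503.28  -8.29 169.67] w58.00 F [ 0.2 -0.7 -2. ] j [ 0.37  0.12 -0.44 -0.   -1.01  1.24]
166 t62.0 [503.3   -8.26 165.71] w57.83 F [ 0.1  0.1 -1.9] j [ 0.37  0.13 -0.45 -0.   -1.    1.24]
162 t62.2 [503.31  -8.26 161.71] w57.62 F [ 0.1  0.  -2.1] j [ 0.37  0.13 -0.45 -0.   -0.99  1.24]
158 t62.5 [503.29  -8.27 157.71] w58.00 F [-0.1 -0.3 -1.7] j [ 0.37  0.14 -0.46 -0.   -0.98  1.24]
154 t62.7 [503.28  -8.26 153.69] w58.05 F [-0.1  0.2 -1.1] j [ 0.37  0.14 -0.46 -0.   -0.97  1.24]
150 t63.0 [503.28  -8.26 149.7 ] w57.43 F [ 0.  -0.9 -2.2] j [ 0.37  0.14 -0.47 -0.   -0.96  1.24]
```

```bash
python3 - <<'E'
from h import *
X=[503.5,-8.2]
for z in (148,146,145,144.3,143.6,143):
    bot.line_to([*X,z],velocity=15); s=st(z); 
    F=s['contact_force']
    if F[2]>4 or np.hypot(F[0],F[1])>8: print('stop',s['moment']);break
bot.move_gripper(72,20); st('open')
bot.line_to([*X,190],velocity=120)
bot.move_ptp([450,170,290],q(.034)); st()
pic('h10',{'top':(220,165,130,110,6),'side':(240,120,100,120,5)})
E
```

```text
148 t63.2 [503.43  -8.24 147.91] w57.96 F [ 0.5 -0.6 -1.7] j [ 0.37  0.15 -0.47 -0.   -0.95  1.24]
146 t63.5 [503.43  -8.22 145.9 ] w57.87 F [ 0.3  0.7 -1.6] j [ 0.37  0.15 -0.47 -0.   -0.95  1.24]
145 t63.8 [503.48  -8.21 144.95] w57.94 F [-0.5 -0.5 -2.8] j [ 0.37  0.15 -0.47 -0.   -0.95  1.24]
144.3 t64.0 [503.5   -8.16 144.29] w57.82 F [ 0.1  0.5 -2.5] j [ 0.37  0.15 -0.48  0.   -0.95  1.24]
143.6 t64.3 [503.79  -8.23 143.92] w58.00 F [0.4 0.8 0.8] j [ 0.37  0.15 -0.48  0.   -0.94  1.24]
143 t64.5 [503.91  -8.21 143.89] w57.93 F [-2.4 -0.6  6.6] j [ 0.37  0.15 -0.48  0.   -0.94  1.24]
stop [ 0.01418209  0.85947096 -0.01093359]
open t65.1 [503.47  -8.23 142.9 ] w71.95 F [ 0.4  0.6 -0.1] j [ 0.37  0.15 -0.48  0.   -0.94  1.24]
 t66.5 [449.63 169.47 288.82] w72.14 F [ 0.1 -0.  -0.9] j [ 0.77 -0.   -0.3  -0.   -1.28  0.83]
```

View pics/side_h10.png

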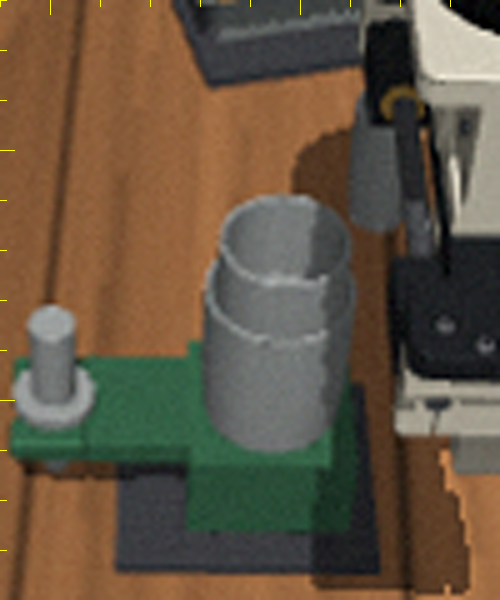

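View pics/top_h10.png

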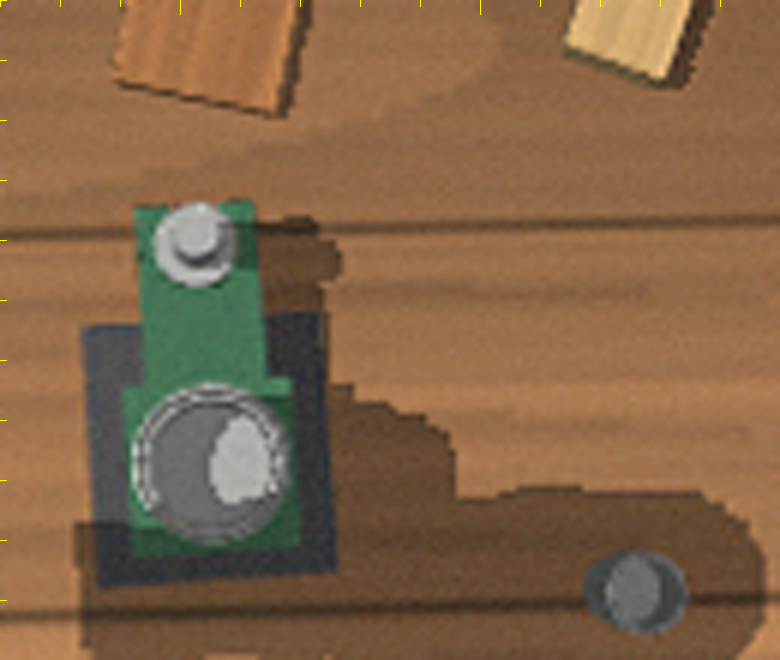

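```bash
python3 - <<'E'
from h import *
p=(441.8,-207.3)
pick(p,54,38.5,-1.45,.046,zh=200)
bot.line_to([*p,110],velocity=80); st()
bot.line_to([*p,240],velocity=150); st()
bot.line_to([504.6,-8.2,240],velocity=180,ori=q(YR)); bot.pause(.3); st('over')
pic('h11',{'side':(230,90,110,130,5)})
E
```

```text
d t70.1 [ 442.22 -207.34   54.52] w85.95 F [-1.   0.2 -1.1] j [-0.03  0.24 -0.61  0.   -0.71  0.16]
g0 t70.9 [ 441.72 -207.3    53.98] w38.60 F [-0.3  0.   0.9] j [-0.03  0.24 -0.61 -0.   -0.71  0.16]
g1 t73.7 [ 441.78 -207.3    53.97] w37.62 F [-0.2  0.2 -0.6] j [-0.03  0.24 -0.61 -0.   -0.71  1.65]
 t74.6 [ 441.4  -207.21  109.59] w37.47 F [-0.5  0.4 -2. ] j [-0.03  0.17 -0.55 -0.   -0.85  1.65]
 t75.6 [ 441.16 -207.12  238.86] w37.69 F [-0.1 -1.3 -0.7] j [-0.03  0.04 -0.37 -0.   -1.17  1.65]
over t77.2 [504.51  -8.63 240.1 ] w37.48 F [ 0.1  0.3 -0.8] j [ 0.37  0.07 -0.33 -0.   -1.17  1.24]
```

View pics/side_h11.png

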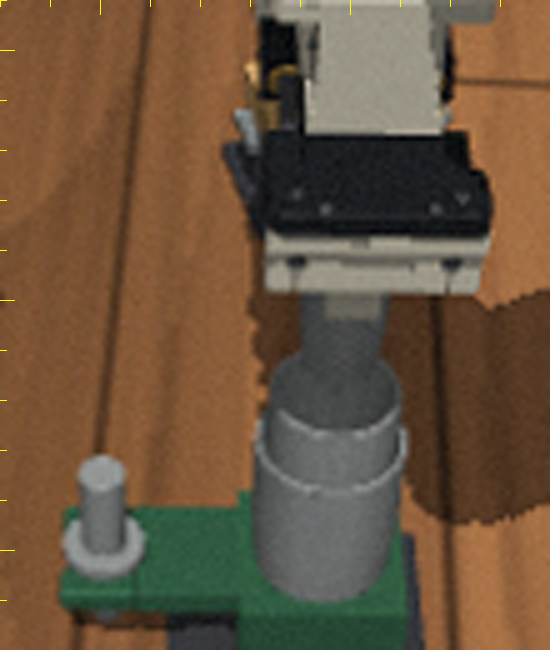

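```bash
python3 - <<'E'
from h import *
X=[504.6,-8.2]
def low(zs,v,fz):
    for z in zs:
        bot.line_to([*X,z],velocity=v); s=bot.read_state(); F=s['contact_force']
        if F[2]>fz or np.hypot(F[0],F[1])>8: st('stop %g'%z); return True
    st('end %g'%z)
low([228,222,215,205,195,185,178],50,8) or low([176.5,175.5,174.8,174.2,173.6,173,172.4],15,4)
E
```

```text
end 178 t79.6 [504.34  -8.28 177.62] w37.21 F [-0.1 -0.8 -0.4] j [ 0.37  0.12 -0.43 -0.   -1.03  1.24]
stop 173 t81.1 [505.1   -8.2  173.89] w37.40 F [-1.4 -0.6  6.4] j [ 0.37  0.12 -0.43  0.   -1.01  1.24]
```

```bash
python3 - <<'E'
from h import *
X=[504.6,-8.2]
bot.move_gripper(60,20); st('o')
bot.line_to([*X,230],velocity=120)
p=(600.3,249.3)
pick(p,54,28,-1.45,.046,zh=200)
bot.line_to([*p,110],velocity=80); st()
bot.line_to([*p,265],velocity=150); st()
bot.line_to([504.6,-8.2,265],velocity=180,ori=q(YR)); bot.pause(.3); st('over')
pic('h12',{'top':(130,165,180,110,4),'side':(230,70,110,130,5)})
E
```

```text
o t81.7 [504.6   -8.21 172.95] w60.04 F [ 0.6  0.7 -0.6] j [ 0.37  0.12 -0.43  0.   -1.01  1.24]
d t86.2 [600.68 249.56  54.75] w86.20 F [ 0.1  0.8 -0.4] j [ 0.69  0.47 -0.25  0.   -0.86 -0.57]
g0 t87.2 [600.34 249.33  53.99] w27.80 F [ 0.2 -0.   0.2] j [ 0.69  0.47 -0.25  0.   -0.86 -0.57]
g1 t90.0 [600.3  249.31  53.99] w28.05 F [-0.1  1.   0.2] j [ 0.69  0.47 -0.25 -0.   -0.86  0.92]
 t90.8 [599.94 249.09 109.59] w27.72 F [-0.4 -0.  -0.7] j [ 0.69  0.41 -0.19 -0.   -0.97  0.92]
 t92.0 [599.78 249.08 263.73] w27.80 F [ 0.9 -0.3 -2.4] j [ 0.69  0.3   0.01 -0.   -1.28  0.92]
over t94.0 [504.7   -7.88 264.89] w27.90 F [-0.3 -0.3 -1.1] j [ 0.37  0.05 -0.29 -0.   -1.23  1.24]
```

View pics/side_h12.png

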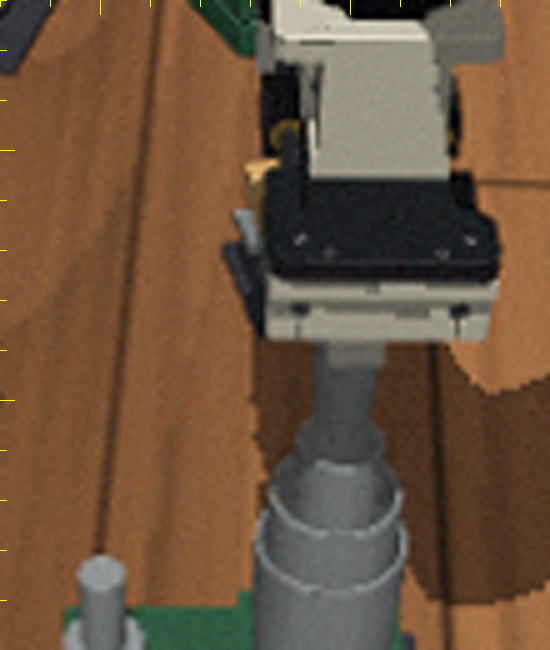

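```bash
python3 - <<'E'
from h import *
X=[504.7,-8.2]
def low(zs,v,fz):
    for z in zs:
        bot.line_to([*X,z],velocity=v); s=bot.read_state(); F=s['contact_force']
        if F[2]>fz or np.hypot(F[0],F[1])>8: st('stop %g'%z); return True
    st('end %g'%z)
low([258,254,251,248,245,240,235,230,225,220,216,212,208],30,6) or low([206.5,205.5,204.8,204.2,203.6,203,202.4],15,4)
E
```

```text
end 208 t97.9 [504.53  -8.25 207.73] w27.82 F [ 0.2 -0.6 -1.1] j [ 0.37  0.09 -0.38 -0.   -1.1   1.24]
stop 203 t99.4 [505.25  -8.17 203.83] w28.00 F [-0.7  0.2  5.5] j [ 0.37  0.09 -0.39  0.   -1.08  1.24]
```

Seated at the expected height. Release, retreat clear, and check everything.

```bash
python3 - <<'E'
from h import *
X=[504.7,-8.2]
bot.move_gripper(50,20); st('o')
bot.line_to([*X,300],velocity=120)
bot.move_ptp([298,605,226],q(-.458)); st()
pic('fin',{'top':(220,165,190,110,4),'side':(190,80,160,150,4)})
t=np.load('top_fin.npy');cv2.imwrite('pics/top_full.png',t[:,:,::-1])
s=np.load('side_fin.npy')
d=[]
for i,r in enumerate((35,29.75,19.25,14)): d.append((proj('side',circ((505,-8.2),r,140+30*i)),(0,0,255)))
crop(s,240,120,90,120,5,'pics/side_fin2.png',d)
E
```

```text
o t100.0 [504.65  -8.21 202.91] w49.82 F [ 0.5 -0.5 -0.7] j [ 0.37  0.1  -0.39 -0.   -1.08  1.24]
 t103.3 [298.75 604.53 226.3 ] w49.88 F [ 0.1 -0.6 -1. ] j [ 1.4   0.36  0.01  0.   -1.22 -0.29]
```

View pics/side_fin.png

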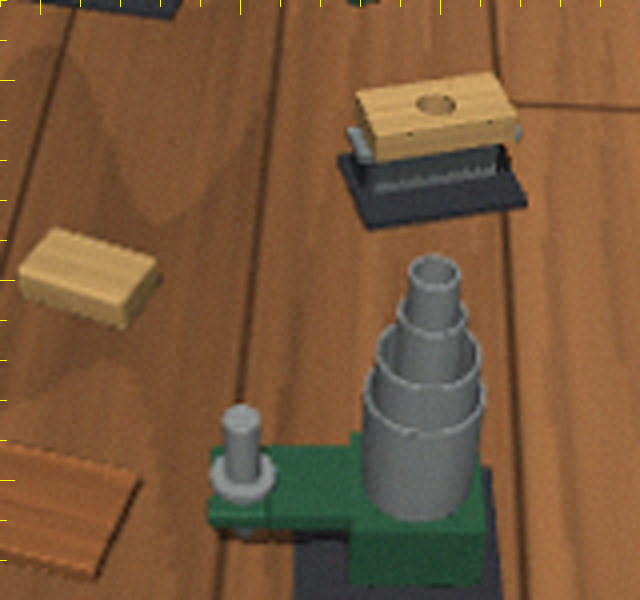

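View pics/side_fin2.png

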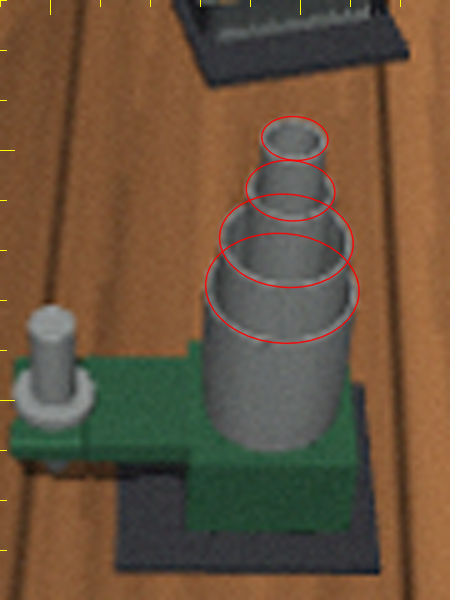

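View pics/top_fin.png

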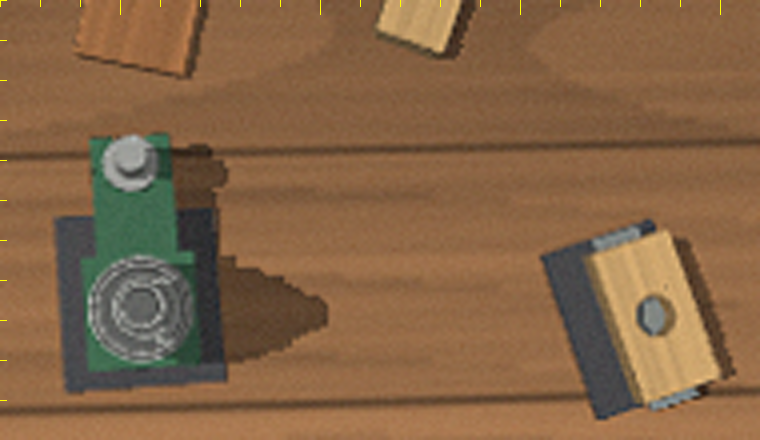

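View pics/top_full.png

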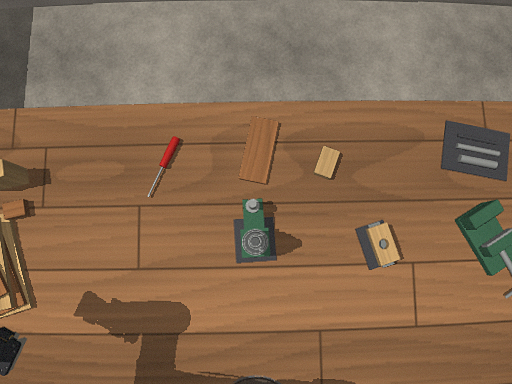

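```bash
python3 - <<'E'
from h import *
st(); print(bot.close_job())
E
```

```text
t103.4 [298.77 604.51 226.35] w50.19 F [-0.2 -0.4  0.5] j [ 1.4   0.36  0.01  0.   -1.22 -0.29]
the job is handed in; nothing more can be done
None
```

The whole job is done, in the order asked, and was handed in at 103 s with the arm parked clear of everything.

- **Wooden part:** I laid it flat and lengthwise on the narrow rest. My first placing looked 1–2.6 mm off across the rail, so I gripped it again and moved it about 2 mm. The final pictures show about the same length of rail at both ends, but I did not re-measure the centring after that move.
- **Pin:** It hangs upright by its collar in the notch. It touched down at the expected height, and its foot shows below the arm.
- **Cups:** Four were there: cup0, cup1, cup3 and cup4; cup2 was absent. They are nested in that order in the middle of the riser's top. Cup1 was knocked aside during the run; a new picture showed this, and I found it again before picking it up. Each cup touched down within 0.2 mm of its expected height. In the last side picture the rims match their computed positions to within a few millimetres.
- **Left alone:** The wood block, board and screwdriver look unmoved in the final pictures.

**Disagreements:** The two cameras differed by about 2 mm in y, with the top camera reading too far left, so I corrected using the known gripper positions. Cup1's grip read 57.5 mm instead of 59.5 mm, and I did not find out why; it still went in cleanly. Contact forces read after each step stayed under about 7 N.

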